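Smooth the joint of a diorama base with a ball stylus

TASK

The glue under the two plaster slabs of the diorama base has set: lift the steel weight off the slabs by its loop handle and stand it on the cork pad, let go. Then take the ball stylus out of its stand, run its ball lightly down inside the open joint between the slabs in one slow pass (2 to 3 cm a second) from the joint's left end, round both bends, to its right end (left and right as seen from the robot), and hang the stylus back upright in its stand. Leave the bottles, jar and mug where they stand.

Things in the scene. Friction and masses are not known exactly. Their poses are not given: they have to be found in the camera images.
- base: Fixed wooden plinth 160 x 220 x 20 mm (x, y, z) with two pale plaster slabs (140 x 200 mm in all, tops at z = 32 mm). Origin: centre of the underside; z up; yaw within 0.35. Between the slabs an open joint 12 mm wide (16 at the lips), floor at z = 20 mm, centre line x, y in mm: (-18,100) left end, (-18,30), (18,-30), (18,-100) right end. Scenery near the corners to z = 70 mm, clear of the joint
- joint_left (a point): Point on the joint's floor, on its centre line, 15 mm in from the left (+y) end. The ball starts at this end
- joint_bend1 (a point): Point on the joint's floor at its first bend from the left
- joint_bend2 (a point): Point on the joint's floor at its second bend
- joint_right (a point): Point on the joint's floor, on its centre line, 15 mm in from the right (-y) end
- weight: Loose dark steel weight, block 56 x 56 x 24 mm, 0.45 to 0.8 kg, at first standing across the middle of the joint. Origin: centre of its underside, z up. An upright loop handle stands on it in its y-z plane: 10 mm thick in x, 52 mm wide in y, its level top bar from z = 64 to 76 mm, open below down to the block's top
- pad: Flat fixed square cork pad 90 x 90 x 4 mm lying on the table; origin at the centre of its underside. On the robot's left or right of the base, across from the stand
- stand: Fixed wooden block 80 x 80 x 90 mm with one upright hole, 21 mm across (plus a 2 mm chamfer) and 83 mm deep, in the centre of its top. Origin at the centre of its underside, z up
- stylus: Loose ball stylus 135 mm long, 80 g, hanging upright in the stand by its collar. Origin: bottom of its 6 mm ball; z up the shaft. Thin neck to 28 mm, cone to a 14 mm shaft (45 to 75 mm), black collar 30 mm across (75 to 81 mm) whose underside rests on the stand's top, wooden grip 20 x 20 mm square along x and y (81 to 135 mm). Hung, its origin is 15 mm above the stand's
- paint_a: White paint bottle, 36 mm across, 75 mm tall, loose; leave it alone. Origin under its centre
- paint_b: The other white paint bottle, same size, loose; leave it alone
- jar: Glass jar with steel lid, 64 mm across, 70 mm tall, loose; leave it alone. Origin under its centre
- mug: White mug, 80 mm across, 90 mm tall, loose; leave it alone. Origin under its centre

How it is judged:
On the way, in this order (a step that is already met when the one before it is completed fails the run):
1. the weight is lifted clear of the base by its handle (z of weight in the frame of base above 0.055 m and contact force between the fingers and weight above 0.5 N), for 0.1 s.
2. the weight stands on the cork pad, let go (horizontal distance between weight and pad below 0.025 m and height (world z) of weight below 0.009 m and angle between weight's own z axis and vertical below 0.06 rad and linear speed of weight below 0.02 m/s and contact force between the fingers and weight below 0.05 N), for 0.2 s.
3. the stylus is drawn out of the stand (z of stylus in the frame of stand above 0.095 m), for 0.1 s.
4. the held stylus's ball passes the left end of the joint slowly, at least 4 mm below the slabs' top (y of stylus in the frame of base between 0.075 and 0.103 m and x of stylus in the frame of base between -0.032 and -0.004 m and z of stylus in the frame of base between 0.016 and 0.028 m and contact force between the fingers and stylus above 0.5 N), for 0.25 s.
5. the held stylus's ball passes the left straight of the joint slowly, at least 4 mm below the slabs' top (y of stylus in the frame of base between 0.045 and 0.065 m and x of stylus in the frame of base between -0.032 and -0.004 m and z of stylus in the frame of base between 0.016 and 0.028 m and contact force between the fingers and stylus above 0.5 N), for 0.25 s.
6. the held stylus's ball passes the first bend of the joint slowly, at least 4 mm below the slabs' top (y of stylus in the frame of base between 0.015 and 0.035 m and x of stylus in the frame of base between -0.029 and -0.001 m and z of stylus in the frame of base between 0.016 and 0.028 m and contact force between the fingers and stylus above 0.5 N), for 0.25 s.
7. the held stylus's ball passes the middle of the slanted part of the joint slowly, at least 4 mm below the slabs' top (y of stylus in the frame of base between -0.01 and 0.01 m and x of stylus in the frame of base between -0.014 and 0.014 m and z of stylus in the frame of base between 0.016 and 0.028 m and contact force between the fingers and stylus above 0.5 N), for 0.25 s.
8. the held stylus's ball passes the second bend of the joint slowly, at least 4 mm below the slabs' top (y of stylus in the frame of base between -0.035 and -0.015 m and x of stylus in the frame of base between 0.001 and 0.029 m and z of stylus in the frame of base between 0.016 and 0.028 m and contact force between the fingers and stylus above 0.5 N), for 0.25 s.
9. the held stylus's ball passes the right straight of the joint slowly, at least 4 mm below the slabs' top (y of stylus in the frame of base between -0.065 and -0.045 m and x of stylus in the frame of base between 0.004 and 0.032 m and z of stylus in the frame of base between 0.016 and 0.028 m and contact force between the fingers and stylus above 0.5 N), for 0.25 s.
10. the held stylus's ball passes the right end of the joint slowly, at least 4 mm below the slabs' top (y of stylus in the frame of base between -0.103 and -0.075 m and x of stylus in the frame of base between 0.004 and 0.032 m and z of stylus in the frame of base between 0.016 and 0.028 m and contact force between the fingers and stylus above 0.5 N), for 0.25 s.
At the end, for the whole second after the job is handed in: The weight stands upright on the pad, its centre within 25 mm of the pad's; the stylus hangs upright in the stand by its collar (within 7 mm of the hole's axis, 4 mm of its hanging height, 0.08 rad of upright); both at rest (horizontal distance between weight and pad below 0.025 m and height (world z) of weight below 0.009 m and angle between weight's own z axis and vertical below 0.06 rad and horizontal distance between stylus and stand below 0.007 m and z of stylus in the frame of stand between 0.011 and 0.019 m and angle between stylus's own z axis and vertical below 0.08 rad and linear speed of each of stylus, weight below 0.02 m/s); the robot touches nothing.
It fails at once if the stylus is pressed on the base with more than 40 N (contact force between stylus and base above 40 N).
It fails at once if a bottle, the jar or the mug is shoved more than 3 cm or knocked over (distance of any of paint_a, paint_b, jar, mug from where it was at the start of the episode above 0.03 m or angle between any of paint_a, paint_b, jar, mug's own z axis and vertical above 0.5 rad).
It also fails if it takes over 72 s, if anything falls off the work surface, if the arm or the gripper's body presses on something with over 40 N, if the wrist force passes 120 N, or if a joint passes its speed limit or range.

ROBOT

A 6-joint arm with a two-finger parallel gripper is mounted at the origin on the work surface. World frame = base frame: x ahead of the robot, y to its left, z up, the work surface at z = 0. Lengths are in m, angles in rad, forces in N, time in s.
With the tool pointing down it reaches from about 0.325 to 0.9 m from the base axis. Payload 6.1 kg.
Tool frame: the origin (TCP) lies between the finger pads; the fingertips stand 19 mm ahead of it and the grasp point (between the pads) is the TCP (bot.tip_extent is the z of the fingertips in the tool frame, in m); z points along the fingers, y is the direction in which the jaws open and shut (so a half turn about z gives the same grasp; the last joint's range is limited). The gripper opens to 87 mm and grips with 3 to 60 N. Pads are 19 mm wide; open, the fingers measure 117 mm over their backs; the gripper's body (75 mm by 190 mm) begins 51 mm behind the grasp point.
Start: joints at [-1.45, 0.22, 1.526, -0, 1.395, -0.126], TCP at [0.153, -0.606, 0.242] pointing down, gripper open.
Joint ranges: [-2.98, 2.98], [-0.91, 2.08], [0.09, 2.57], [-1.24, 4.39], [0.2, 2.65], [-2.68, 2.68]. Speed limits (rad/s): [2.57, 2.57, 3.01, 3.14, 3.14, 3.14].

INTERFACE

Orientations are given as [roll, pitch, yaw] about the fixed x, y, z axes, in that order (R = Rz(yaw) Ry(pitch) Rx(roll)).
In Python, from plant import bot gives the robot as it stands.
- The arm moves only by the tool arm_command, never from a script. Its argument "increments" is one flat list of numbers, 6 for each row, row after row: the shift along the tool's x, y, z in cm, then the turn, a rotation vector about the tool's x, y, z in degrees. In form: [tx, ty, tz, rx, ry, rz, tx, ty, tz, rx, ry, rz, ...]. A call has 1 to 8 rows; each row shifts and turns the commanded pose from where the row before left it, along the tool's axes as they then stand; what a row does not reach is not made up. A row lasts 1/12 s, in which the tool goes at most 41.7 mm and 7.16 degrees, less where a joint would pass 70% of its speed; a pose out of reach is approached as far as the arm can. A call with a gripper value outside its range is refused whole. "claw" is the finger opening in cm, from 0 to 8.7, set as the call begins (left out, the last holds). The fingers move at their own pace and stop on an object; "newtons" is the grip in N (left out, the last holds). Time passes only in rows, so rows that do not move let the fingers close. It gives the time, the measured TCP pose, the force and the opening at its end, in the units of the state.
- bot.get_state(): the state, without advancing time (a new reading comes with each control period).
- bot.capture(name): name is "side" or "top"; returns the picture (384x512x3 uint8, blue, green, red); there is no depth.
- bot.camera_params(name): a dict with "mtx" (3x3 intrinsics, pixels), "k1" (the pictures are not rectified: a ray, as slopes to the right and down, at radius r is drawn at 1 + k1 r^2 times it, then the intrinsics apply), "camera_from_world" (4x4, takes a point from world to camera coordinates). Camera axes: x right, y down, z forward; pixel columns grow to the right and rows downward; lengths in m; the calibration is good to about 2 mm. A picture is of the moment at which its call begins. camera_params takes no time and is no camera call.
- bot.finish_job(): hands the job in, once; it reports no verdict.
The state is a dict: "time_s": time; "joints": joint angles; "joint_velocities": joint speeds; "joint_efforts": joint torques, N m; "position": TCP position; "orientation": TCP orientation; "force": force on the tool from outside, world axes, zero at the start; "moment": the same for the moment, N m; "opening": finger opening in m.
Only numpy, scipy, OpenCV 4.12 (cv2) and the standard library are available. Lean on these libraries where they do the work, as an engineer would, in place of code of your own. Each camera call takes 0.05 s, during which the arm holds its last target.

## Working session

There is one attempt and no reset: what is moved stays moved. The work goes in short steps, Python scripts to look and compute and a tool call to move; the robot and the scene stay as the last step left them, time stands still between calls to the robot, and variables do not carry over. Pictures are saved under pics/ and viewed, and the job is handed in when it is done.

Besides the shell and the picture viewer there is one more tool, called as name(argument=value, ...) on one line, values as JSON. arm_command: Moves the arm, as the interface text tells. Its arguments: {"type":"object","properties":{"increments":{"type":"array"},"claw":{"type":"number"},"newtons":{"type":"number"}},"required":["increments"]}

```bash
ls; mkdir -p pics
python3 - <<'E'
from plant import bot
import cv2,json
s=bot.get_state();print(s)
for n in("side","top"):
    im=bot.capture(n);cv2.imwrite(f"pics/{n}0.png",im)
    p=bot.camera_params(n);print(n,p)
print(bot.tip_extent)
E
```

```text
pics
{'time_s': 0.0, 'joints': array([-1.45010192e+00,  2.21234185e-01,  1.52758531e+00, -9.75094000e-06,
        1.39468436e+00, -1.26079903e-01]), 'joint_velocities': array([-5.57805156e-05, -4.18266361e-04, -1.48099231e-03, -4.67638141e-05,
       -3.22339051e-05, -2.80961108e-04]), 'joint_efforts': array([-2.84736198e-04, -4.94608533e+01, -3.87378860e+01,  6.99912803e-02,
        5.73265634e-02, -1.80235434e-04]), 'position': array([ 0.15260972, -0.60549553,  0.24044588]), 'orientation': array([-3.13969542e+00, -2.30804250e-04,  2.46775813e-01]), 'force': array([ 0.08756316,  0.18094818, -0.07645434]), 'moment': array([ 0.0202476 , -0.0242957 , -0.00025157]), 'opening': 0.08721079637668248}
side {'mtx': array([[404.96583651,   0.        , 255.80869282],
       [  0.        , 404.96583651, 193.23565988],
       [  0.        ,   0.        ,   1.        ]]), 'k1': -0.04848214081233054, 'camera_from_world': array([[-0.95650646, -0.29135611,  0.01438769,  0.53704212],
       [-0.23080497,  0.72571467, -0.64812597,  0.16995491],
       [ 0.1783941 , -0.62325743, -0.76139721,  1.00566195],
       [ 0.        ,  0.        ,  0.        ,  1.        ]])}
top {'mtx': array([[365.49948806,   0.        , 259.31773546],
       [  0.        , 365.49948806, 192.53140408],
       [  0.        ,   0.        ,   1.        ]]), 'k1': -0.0050742390343936706, 'camera_from_world': array([[-0.02337851, -0.99963382, -0.01362604,  0.01548382],
       [-0.98111162,  0.02555903, -0.19174651,  0.5596721 ],
       [ 0.19202457,  0.00888592, -0.98134989,  0.74743663],
       [ 0.        ,  0.        ,  0.        ,  1.        ]])}
0.019
```

View pics/side0.png

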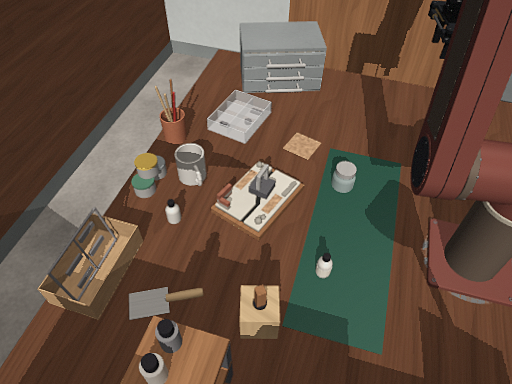

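View pics/top0.png

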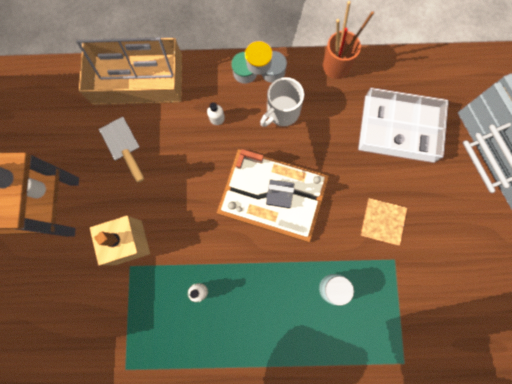

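The stand is on the left (top image ~(120,240)), the pad on the right (~(384,222)), and the base with the weight is at ~(273,195). I'll enlarge these areas to measure them.

Run:
```python
import cv2
t=cv2.imread('pics/top0.png');s=cv2.imread('pics/side0.png')
def crop(im,x0,y0,x1,y1,k,n):
    c=cv2.resize(im[y0:y1,x0:x1],None,fx=k,fy=k,interpolation=cv2.INTER_CUBIC)
    for x in range((x0+9)//10*10,x1,10): 
        cv2.line(c,((x-x0)*k,0),((x-x0)*k,6 if x%50 else 16),(0,255,255),1)
        if x%20==0: cv2.putText(c,str(x),((x-x0)*k,26),0,.4,(0,255,255),1)
    for y in range((y0+9)//10*10,y1,10):
        cv2.line(c,(0,(y-y0)*k),(6,(y-y0)*k),(0,255,255),1)
        if y%20==0: cv2.putText(c,str(y),(8,(y-y0)*k+4),0,.4,(0,255,255),1)
    cv2.imwrite(n,c)
crop(t,210,145,335,245,6,'pics/tbase.png')
crop(s,205,155,310,240,7,'pics/sbase.png')
crop(t,80,205,160,275,8,'pics/tstand.png')
crop(s,230,275,290,345,8,'pics/sstand.png')
crop(t,350,190,420,255,8,'pics/tpad.png')
```

```text
(no output)
```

View pics/tbase.png

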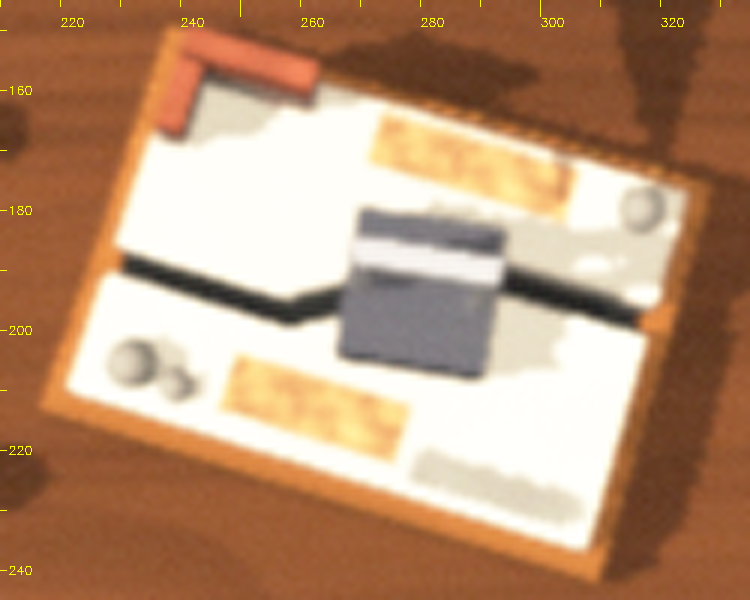

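View pics/sbase.png

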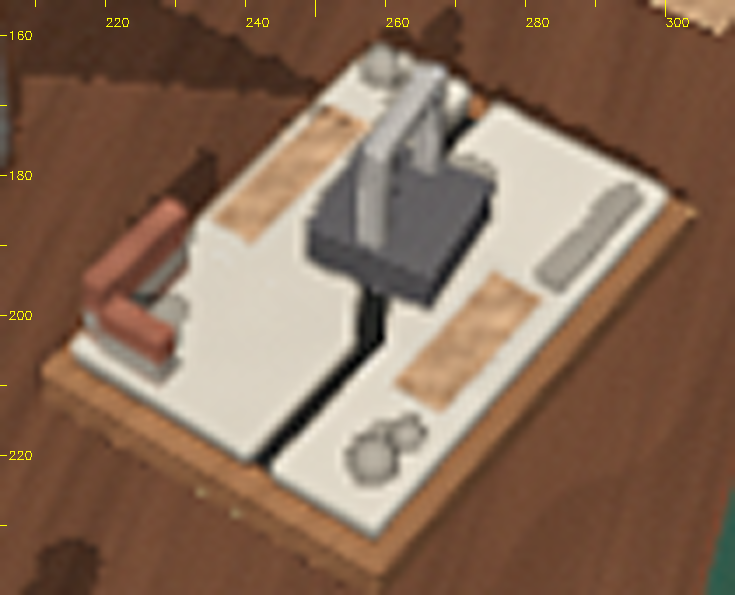

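View pics/tstand.png

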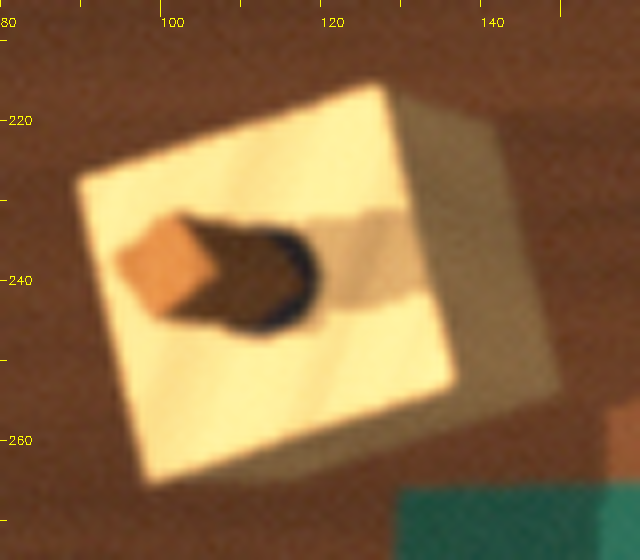

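View pics/sstand.png

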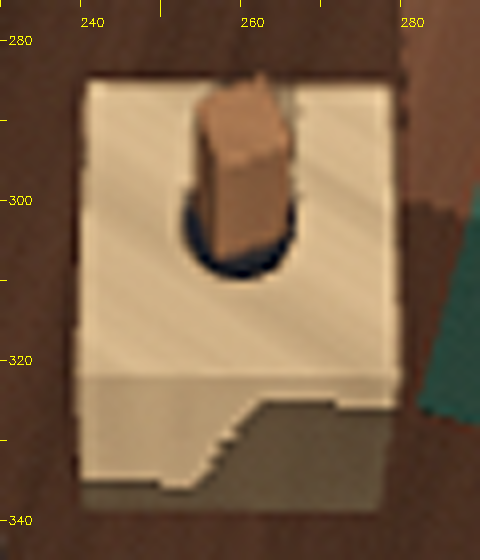

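View pics/tpad.png

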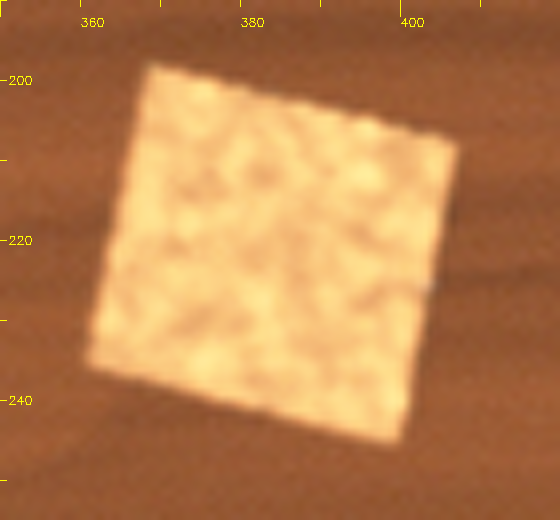

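```bash
cat > h.py <<'E'
import numpy as np,cv2
from scipy.optimize import least_squares
from plant import bot
P={n:bot.camera_params(n) for n in("side","top")}
def proj(n,X):
    p=P[n];X=np.atleast_2d(X);c=X@p["camera_from_world"][:3,:3].T+p["camera_from_world"][:3,3]
    a=c[:,:2]/c[:,2:];r2=(a**2).sum(1,keepdims=True);a=a*(1+p["k1"]*r2)
    return a@p["mtx"][:2,:2].T+p["mtx"][:2,2]
def px(c,k,o): return (np.array(c,float)+.5)/k-.5+np.array(o)
def fit(obs,guess,show=True):
    # obs: list (cam, pixel, local xyz (world z))
    def f(v):
        c,s=np.cos(v[2]),np.sin(v[2]);R=np.array([[c,-s],[s,c]]);r=[]
        for n,u,l in obs:
            l=np.array(l)/1000.;w=np.r_[R@l[:2]+v[:2],l[2]];r.append(proj(n,w)[0]-u)
        return np.concatenate(r)
    q=least_squares(f,guess,loss='soft_l1')
    if show: print(np.round(q.x,4)); print(np.round(f(q.x).reshape(-1,2),1).tolist())
    return q.x
E
python3 - <<'E'
from h import *
T=lambda c:px(c,6,(210,145)); S=lambda c:px(c,7,(205,155))
base=[('top',T(c),l) for c,l in [((66,391),(-70,100,32)),((590,549),(-70,-100,32)),((687,191),(70,-100,32)),((118,246),(-10,100,32)),((108,273),(-26,100,32)),((658,308),(26,-100,32)),((648,330),(10,-100,32)),((40,408),(-80,110,20)),((603,580),(-80,-110,20)),((710,185),(80,-110,20))]]
bs=[('side',S(c),l) for c,l in [((375,535),(-70,100,32)),((667,195),(-70,-100,32)),((70,347),(70,100,32)),((375,573),(-80,110,20)),((42,368),(80,110,20)),((697,212),(-80,-110,20)),((272,467),(-26,100,32)),((248,463),(-10,100,32))]]
g=[.5,0,0]
for o in (base,bs,base+bs): fit(o,g)
print('weight')
wt=[('top',T(c),l) for c,l in [((360,207),(28,28,56)),((506,225),(28,-28,56)),((337,356),(-28,28,56)),((482,379),(-28,-28,56)),((355,236),(5,26,108)),((504,257),(5,-26,108)),((352,262),(-5,26,108)),((502,284),(-5,-26,108))]]
ws=[('side',S(c),l) for c,l in [((310,230),(28,28,56)),((432,285),(-28,28,56)),((495,182),(-28,-28,56)),((430,308),(-28,28,32)),((310,257),(28,28,32))]]
for o in (wt,ws,wt+ws): fit(o,g)
print('stand')
T=lambda c:px(c,8,(80,205)); S=lambda c:px(c,8,(230,275))
a=[('top',T(c),l) for c,l in [((77,178),(40,40,90)),((382,85),(40,-40,90)),((456,383),(-40,-40,90)),((148,485),(-40,40,90))]]
b=[('side',S(c),l) for c,l in [((85,82),(40,-40,90)),((390,85),(-40,-40,90)),((400,380),(-40,40,90)),((78,375),(40,40,90))]]
for o in (a,b,a+b): fit(o,[.4,.4,0])
print('stylus')
a=[('top',T(c),l) for c,l in [((180,212),(10,10,150)),((217,272),(10,-10,150)),((158,318),(-10,-10,150)),((117,258),(-10,10,150))]]
b=[('side',S(c),l) for c,l in [((262,75),(10,-10,150)),((290,145),(-10,-10,150)),((220,160),(-10,10,150)),((200,100),(10,10,150))]]
for o in (a,b,a+b): fit(o,[.4,.4,0.5])
print('pad')
T=lambda c:px(c,8,(350,190))
a=[('top',T(c),l) for c,l in [((150,65),(45,45,4)),((458,145),(45,-45,4)),((400,442),(-45,-45,4)),((90,365),(-45,45,4))]]
fit(a,g)
E
```

```text
[ 0.5626 -0.029  -0.321 ]
[[0.7, -0.3], [-0.4, -0.4], [0.0, 0.1], [0.3, -1.1], [-0.3, 1.0], [-0.3, -1.2], [-0.5, 1.8], [0.1, 0.6], [-0.1, 0.5], [0.7, -0.5]]
[ 0.5627 -0.0271 -0.3314]
[[-0.3, -1.0], [0.0, 0.1], [0.4, 0.0], [0.6, 0.9], [-0.6, 0.5], [0.2, 0.0], [0.5, 0.3], [-1.0, -2.1]]
[ 0.5629 -0.0286 -0.3246]
[[0.4, -0.5], [-0.8, -0.4], [-0.1, 0.1], [0.1, -1.4], [-0.4, 0.7], [-0.5, -1.2], [-0.7, 1.9], [-0.2, 0.3], [-0.5, 0.5], [0.6, -0.4], [0.2, -1.5], [-0.1, -0.5], [0.6, -0.2], [1.0, 0.4], [-0.4, 0.3], [0.1, -0.6], [0.8, -0.1], [-0.7, -2.4]]
weight
[ 0.5575 -0.0432 -0.1731]
[[-0.6, -0.3], [0.3, 0.3], [-0.4, -0.4], [0.9, -0.4], [-0.1, -0.0], [0.3, 0.1], [-0.3, 0.4], [-0.1, 0.3]]
[ 0.5574 -0.0434 -0.2063]
[[-0.8, -1.1], [0.3, -1.1], [0.9, -0.1], [0.3, 1.4], [-0.8, 0.9]]
[ 0.5576 -0.0432 -0.1803]
[[-0.5, -0.5], [0.4, 0.3], [-0.5, -0.5], [0.8, -0.4], [-0.0, -0.2], [0.2, 0.1], [-0.3, 0.2], [-0.1, 0.4], [-0.8, -0.8], [0.6, -1.1], [0.7, -0.3], [0.6, 1.4], [-0.8, 1.2]]
stand
[0.462  0.3048 0.2867]
[[0.4, 0.3], [-0.3, 0.2], [-0.3, 0.0], [0.2, -0.6]]
[0.4626 0.3041 0.292 ]
[[0.3, 0.3], [-0.1, 0.3], [-0.1, -0.4], [0.0, -0.1]]
[0.4623 0.3045 0.2888]
[[0.6, 0.2], [-0.2, 0.0], [-0.1, -0.2], [0.4, -0.7], [0.4, 0.4], [0.0, 0.5], [-0.1, -0.1], [0.1, 0.0]]
stylus
[ 0.4619  0.3034 -0.9348]
[[0.1, -0.8], [1.2, 0.1], [-0.2, 0.8], [-0.8, -0.1]]
[ 0.4627  0.3047 -0.9403]
[[0.7, -0.2], [0.7, -0.2], [-0.3, 1.0], [-1.2, -0.4]]
[ 0.4622  0.304  -0.9449]
[[-0.2, -1.0], [0.9, -0.0], [-0.6, 0.6], [-1.1, -0.3], [1.0, -0.5], [1.0, -0.4], [-0.1, 0.8], [-0.9, -0.7]]
pad
[ 0.4956 -0.2813 -0.2794]
[[0.1, -0.1], [0.0, -0.5], [0.1, 0.5], [-0.3, 0.1]]
```

```bash
cat >> h.py <<'E'
def state():
    s=bot.get_state();print('t %.2f'%s['time_s'],np.round(s['position'],4),np.round(s['orientation'],4),'F',np.round(s['force'],1),'op %.4f'%s['opening']);return s
def plan(goal,yaw,n,start=None,yaw0=None):
    s=bot.get_state();p=np.array(s['position'] if start is None else start);y=s['orientation'][2] if yaw0 is None else yaw0
    d=(np.array(goal)-p)/n;dy=(yaw-y+np.pi)%(2*np.pi)-np.pi;dy/=n
    for i in range(n):
        c,sn=np.cos(y),np.sin(y)
        print(np.round([(d[0]*c+d[1]*sn)*100,(d[0]*sn-d[1]*c)*100,-d[2]*100,0,0,-np.degrees(dy)],2).tolist(),end=',\n' if i%8==7 else ', ');y+=dy
    print()
E
python3 -c "
from h import *
state();plan([.5576,-.0432,.170],1.391,20)"
```

```text
t 0.10 [ 0.1526 -0.6055  0.2405] [-3.1399e+00 -2.0000e-04  2.4680e-01] F [0.2 0.  0.4] op 0.0871
[2.65, -2.23, 0.35, 0.0, 0.0, -3.28], [2.77, -2.08, 0.35, 0.0, 0.0, -3.28], [2.89, -1.91, 0.35, 0.0, 0.0, -3.28], [2.99, -1.75, 0.35, 0.0, 0.0, -3.28], [3.09, -1.57, 0.35, 0.0, 0.0, -3.28], [3.17, -1.39, 0.35, 0.0, 0.0, -3.28], [3.25, -1.21, 0.35, 0.0, 0.0, -3.28], [3.31, -1.02, 0.35, 0.0, 0.0, -3.28],
[3.36, -0.83, 0.35, 0.0, 0.0, -3.28], [3.41, -0.64, 0.35, 0.0, 0.0, -3.28], [3.44, -0.44, 0.35, 0.0, 0.0, -3.28], [3.46, -0.24, 0.35, 0.0, 0.0, -3.28], [3.46, -0.05, 0.35, 0.0, 0.0, -3.28], [3.46, 0.15, 0.35, 0.0, 0.0, -3.28], [3.45, 0.35, 0.35, 0.0, 0.0, -3.28], [3.42, 0.55, 0.35, 0.0, 0.0, -3.28],
[3.38, 0.74, 0.35, 0.0, 0.0, -3.28], [3.34, 0.93, 0.35, 0.0, 0.0, -3.28], [3.28, 1.12, 0.35, 0.0, 0.0, -3.28], [3.21, 1.31, 0.35, 0.0, 0.0, -3.28],
```

arm_command(increments=[2.65, -2.23, 0.35, 0, 0, -3.28, 2.77, -2.08, 0.35, 0, 0, -3.28, 2.89, -1.91, 0.35, 0, 0, -3.28, 2.99, -1.75, 0.35, 0, 0, -3.28, 3.09, -1.57, 0.35, 0, 0, -3.28, 3.17, -1.39, 0.35, 0, 0, -3.28, 3.25, -1.21, 0.35, 0, 0, -3.28, 3.31, -1.02, 0.35, 0, 0, -3.28], claw=5, newtons=45)

```text
time_s: 0.77
position: [0.3152, -0.3794, 0.213]
orientation: [-3.141, -0.0, 0.707]
force: [1.1, -0.7, -0.3]
opening: 0.0509
```

arm_command(increments=[3.36, -0.83, 0.35, 0, 0, -3.28, 3.41, -0.64, 0.35, 0, 0, -3.28, 3.44, -0.44, 0.35, 0, 0, -3.28, 3.46, -0.24, 0.35, 0, 0, -3.28, 3.46, -0.05, 0.35, 0, 0, -3.28, 3.46, 0.15, 0.35, 0, 0, -3.28, 3.45, 0.35, 0.35, 0, 0, -3.28, 3.42, 0.55, 0.35, 0, 0, -3.28])

```text
time_s: 1.43
position: [0.4771, -0.1544, 0.1851]
orientation: [-3.141, 0.0, 1.166]
force: [0.5, -1.1, 0.4]
opening: 0.0503
```

arm_command(increments=[3.38, 0.74, 0.35, 0, 0, -3.28, 3.34, 0.93, 0.35, 0, 0, -3.28, 3.28, 1.12, 0.35, 0, 0, -3.28, 3.21, 1.31, 0.35, 0, 0, -3.28, 0, 0, 0, 0, 0, 0, 0, 0, 0, 0, 0, 0])

```text
time_s: 1.93
position: [0.5575, -0.0418, 0.1706]
orientation: [-3.14, -0.0, 1.395]
force: [-0.3, 0.4, 0.3]
opening: 0.0501
```

```bash
python3 -c "
from h import *
state();plan([.5576,-.0432,.170],1.391,1);cv2.imwrite('pics/t1.png',cv2.resize(bot.capture('top')[120:270,180:380],None,fx=4,fy=4));cv2.imwrite('pics/s1.png',cv2.resize(bot.capture('side')[100:250,180:380],None,fx=4,fy=4))"
```

```text
t 1.93 [ 0.5575 -0.0418  0.1706] [-3.1398 -0.      1.3949] F [-0.3  0.4  0.3] op 0.0501
[-0.13, 0.03, 0.06, 0.0, 0.0, 0.22],
```

View pics/s1.png

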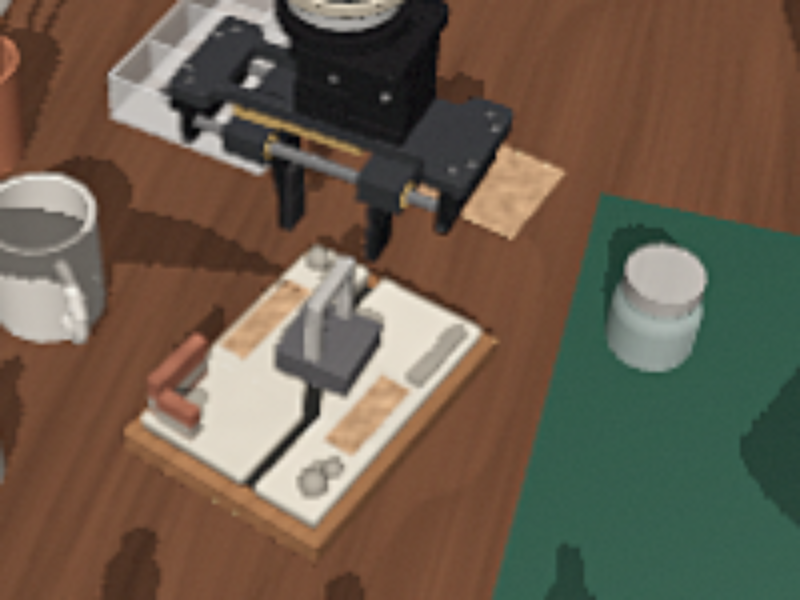

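View pics/t1.png

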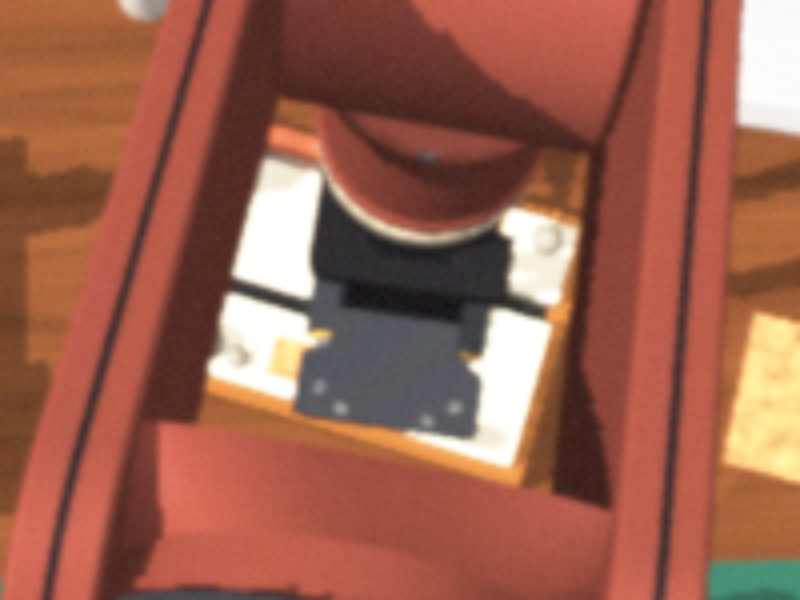

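The side view shows the open fingers (~(290,225) and (375,255) in the crop) either side of the handle bar (~(335,270)), so I'm descending and gripping.

arm_command(increments=[-0.13, 0.03, 1.5, 0, 0, 0.2, 0, 0, 2.0, 0, 0, 0, 0, 0, 2.0, 0, 0, 0, 0, 0, 1.3, 0, 0, 0, 0, 0, 0, 0, 0, 0])

```text
time_s: 2.45
position: [0.5547, -0.0456, 0.1003]
orientation: [-3.136, -0.0, 1.386]
force: [-1.1, 0.3, -0.5]
opening: 0.0501
```

arm_command(increments=[0, 0, 0, 0, 0, 0, 0, 0, 0, 0, 0, 0, 0, 0, 0, 0, 0, 0, 0, 0, 0, 0, 0, 0, 0, 0, 0, 0, 0, 0, 0, 0, 0, 0, 0, 0], claw=0, newtons=45)

```text
time_s: 2.95
position: [0.5579, -0.045, 0.1042]
orientation: [3.14, 0.0, 1.388]
force: [0.4, 0.4, 0.9]
opening: 0.0181
```

arm_command(increments=[0, 0, 0, 0, 0, 0, 0, 0, 0, 0, 0, 0, 0, 0, 0, 0, 0, 0, 0, 0, 0, 0, 0, 0])

```text
time_s: 3.28
position: [0.5579, -0.0449, 0.1038]
orientation: [3.141, -0.0, 1.388]
force: [1.7, -0.0, 0.0]
opening: 0.0094
```

arm_command(increments=[0, 0, -0.3, 0, 0, 0, 0, 0, -1, 0, 0, 0, 0, 0, -1.5, 0, 0, 0, 0, 0, -1.5, 0, 0, 0, 0, 0, -1.2, 0, 0, 0, 0, 0, -0.6, 0, 0, 0, 0, 0, 0, 0, 0, 0])

```text
time_s: 3.87
position: [0.5584, -0.0451, 0.1663]
orientation: [3.139, 0.0, 1.388]
force: [0.1, -0.8, -6.1]
opening: 0.0096
```

```bash
python3 -c "
from h import *
state();plan([.4956,-.2813,.163],1.391,12);cv2.imwrite('pics/s2.png',cv2.resize(bot.capture('side')[100:250,180:380],None,fx=4,fy=4))"
```

```text
t 3.87 [ 0.5584 -0.0451  0.1663] [3.1390e+00 1.0000e-04 1.3882e+00] F [ 0.1 -0.8 -6.1] op 0.0096
[-2.03, -0.16, 0.03, 0.0, 0.0, -0.01], [-2.03, -0.16, 0.03, 0.0, 0.0, -0.01], [-2.03, -0.16, 0.03, 0.0, 0.0, -0.01], [-2.03, -0.16, 0.03, 0.0, 0.0, -0.01], [-2.03, -0.16, 0.03, 0.0, 0.0, -0.01], [-2.03, -0.16, 0.03, 0.0, 0.0, -0.01], [-2.03, -0.16, 0.03, 0.0, 0.0, -0.01], [-2.03, -0.16, 0.03, 0.0, 0.0, -0.01],
[-2.03, -0.16, 0.03, 0.0, 0.0, -0.01], [-2.03, -0.16, 0.03, 0.0, 0.0, -0.01], [-2.03, -0.16, 0.03, 0.0, 0.0, -0.01], [-2.03, -0.16, 0.03, 0.0, 0.0, -0.01],
```

View pics/s2.png

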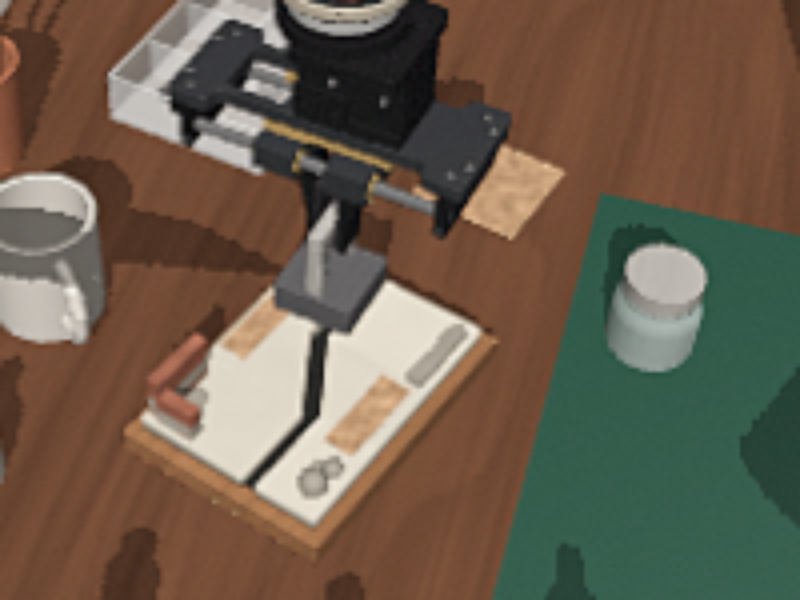

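The weight is lifted level by its handle. Moving it to the pad.

arm_command(increments=[-0.6, -0.05, 0, 0, 0, 0, -1.2, -0.1, 0, 0, 0, 0, -2, -0.16, 0, 0, 0, 0, -2.4, -0.19, 0, 0, 0, 0, -2.4, -0.19, 0, 0, 0, 0, -2.4, -0.19, 0, 0, 0, 0, -2.4, -0.19, 0, 0, 0, 0, -2.4, -0.19, 0, 0, 0, 0])

```text
time_s: 4.58
position: [0.5149, -0.1998, 0.1634]
orientation: [-3.14, -0.0, 1.388]
force: [1.4, 0.7, -6.2]
opening: 0.0096
```

arm_command(increments=[-2.4, -0.19, 0, 0, 0, 0, -2.2, -0.17, 0, 0, 0, 0, -1.8, -0.14, 0, 0, 0, 0, -1.3, -0.1, 0.5, 0, 0, 0, -0.6, -0.05, 1, 0, 0, 0, 0, 0, 1.5, 0, 0, 0, 0, 0, 1.5, 0, 0, 0, 0, 0, 1, 0, 0, 0])

```text
time_s: 5.25
position: [0.4935, -0.2773, 0.1064]
orientation: [-3.138, -0.002, 1.388]
force: [-0.2, 0.3, -6.8]
opening: 0.0093
```

```bash
python3 -c "
from h import *
state();plan([.4956,-.2813,.082],1.388,1);cv2.imwrite('pics/s3.png',cv2.resize(bot.capture('side')[80:230,200:400],None,fx=4,fy=4))"
```

```text
t 5.25 [ 0.4935 -0.2773  0.1064] [-3.138e+00 -2.200e-03  1.388e+00] F [-0.2  0.3 -6.8] op 0.0093
[-0.35, 0.28, 2.44, 0.0, 0.0, 0.0],
```

View pics/s3.png

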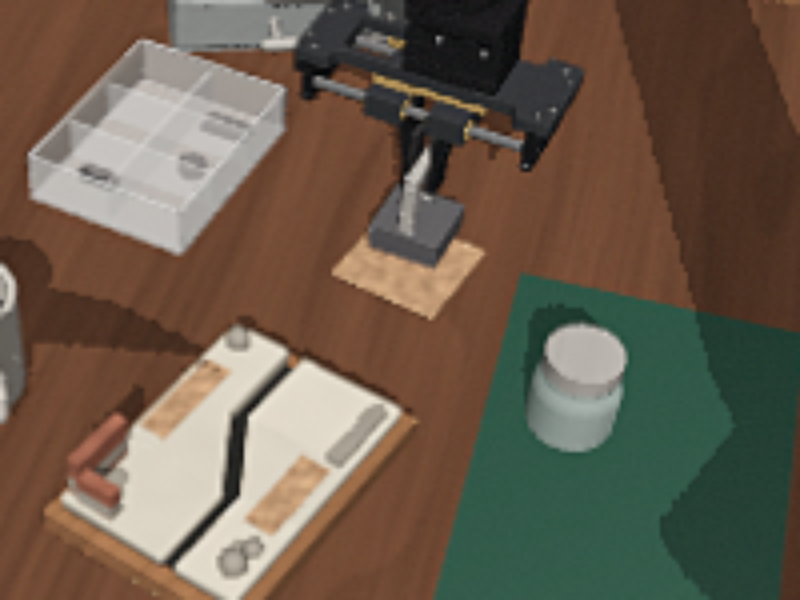

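arm_command(increments=[-0.3, 0.2, 1.2, 0, 0, 0, 0, 0, 0.9, 0, 0, 0, 0, 0, 0.4, 0, 0, 0, 0, 0, 0.3, 0, 0, 0, 0, 0, 0, 0, 0, 0, 0, 0, 0, 0, 0, 0])

```text
time_s: 5.8
position: [0.4967, -0.2818, 0.0818]
orientation: [3.141, 0.0, 1.388]
force: [-0.7, 0.1, -6.4]
opening: 0.0093
```

arm_command(increments=[0, 0, 0.2, 0, 0, 0, 0, 0, 0.2, 0, 0, 0, 0, 0, 0.15, 0, 0, 0, 0, 0, 0, 0, 0, 0, 0, 0, 0, 0, 0, 0])

```text
time_s: 6.22
position: [0.4964, -0.2817, 0.076]
orientation: [-3.142, -0.0, 1.388]
force: [-0.2, 0.3, -7.0]
opening: 0.0095
```

arm_command(increments=[0, 0, 0.1, 0, 0, 0, 0, 0, 0.1, 0, 0, 0, 0, 0, 0, 0, 0, 0])

```text
time_s: 6.47
position: [0.4968, -0.282, 0.0758]
orientation: [3.141, 0.0, 1.388]
force: [-4.6, 3.3, 6.0]
opening: 0.0094
```

Contact (force went from −7 to +6 N). Releasing.

arm_command(increments=[0, 0, 0, 0, 0, 0, 0, 0, 0, 0, 0, 0, 0, 0, 0, 0, 0, 0, 0, 0, 0, 0, 0, 0, 0, 0, 0, 0, 0, 0, 0, 0, 0, 0, 0, 0], claw=5)

```text
time_s: 6.97
position: [0.4965, -0.2819, 0.0741]
orientation: [3.141, 0.0, 1.388]
force: [1.1, 0.2, -0.3]
opening: 0.0414
```

arm_command(increments=[0, 0, -0.6, 0, 0, 0, 0, 0, -1.5, 0, 0, 0, 0, 0, -2.5, 0, 0, 0, 0, 0, -3.5, 0, 0, 0, 0, 0, -3.5, 0, 0, 0, 0, 0, -3, 0, 0, 0])

```text
time_s: 7.47
position: [0.4966, -0.2819, 0.2228]
orientation: [3.14, 0.001, 1.388]
force: [0.1, -0.5, 0.0]
opening: 0.0502
```

```bash
python3 -c "
from h import *
state();plan([.4622,.3042,.215],2.197,18);cv2.imwrite('pics/s4.png',cv2.resize(bot.capture('side')[80:230,200:400],None,fx=4,fy=4))"
```

```text
t 7.47 [ 0.4966 -0.2819  0.2228] [3.1403e+00 7.0000e-04 1.3883e+00] F [ 0.1 -0.5  0. ] op 0.0502
[3.17, -0.78, 0.04, 0.0, 0.0, -2.57], [3.2, -0.64, 0.04, 0.0, 0.0, -2.57], [3.22, -0.49, 0.04, 0.0, 0.0, -2.57], [3.24, -0.35, 0.04, 0.0, 0.0, -2.57], [3.26, -0.2, 0.04, 0.0, 0.0, -2.57], [3.26, -0.05, 0.04, 0.0, 0.0, -2.57], [3.26, 0.09, 0.04, 0.0, 0.0, -2.57], [3.25, 0.24, 0.04, 0.0, 0.0, -2.57],
[3.24, 0.38, 0.04, 0.0, 0.0, -2.57], [3.22, 0.53, 0.04, 0.0, 0.0, -2.57], [3.19, 0.67, 0.04, 0.0, 0.0, -2.57], [3.16, 0.82, 0.04, 0.0, 0.0, -2.57], [3.12, 0.96, 0.04, 0.0, 0.0, -2.57], [3.07, 1.1, 0.04, 0.0, 0.0, -2.57], [3.02, 1.23, 0.04, 0.0, 0.0, -2.57], [2.96, 1.37, 0.04, 0.0, 0.0, -2.57],
[2.9, 1.5, 0.04, 0.0, 0.0, -2.57], [2.83, 1.63, 0.04, 0.0, 0.0, -2.57],
```

View pics/s4.png

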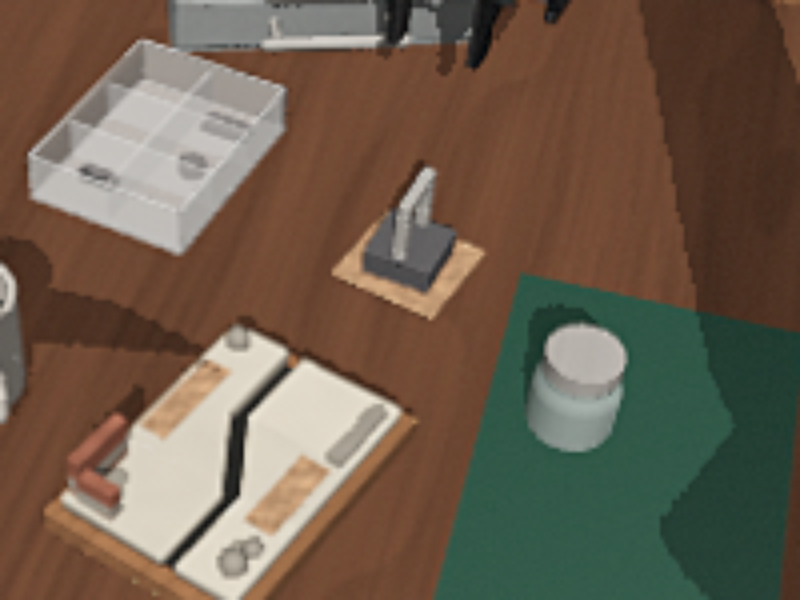

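The weight stands upright, centred on the cork pad (crop (408,250)). Moving on to the stylus.

arm_command(increments=[3.17, -0.78, 0, 0, 0, -2.57, 3.2, -0.64, 0, 0, 0, -2.57, 3.22, -0.49, 0, 0, 0, -2.57, 3.24, -0.35, 0, 0, 0, -2.57, 3.26, -0.2, 0, 0, 0, -2.57, 3.26, -0.05, 0, 0, 0, -2.57, 3.26, 0.09, 0, 0, 0, -2.57, 3.25, 0.24, 0, 0, 0, -2.57])

```text
time_s: 8.18
position: [0.4808, -0.0198, 0.2204]
orientation: [3.141, 0.0, 1.749]
force: [0.5, 0.3, -0.1]
opening: 0.05
```

arm_command(increments=[3.24, 0.38, 0, 0, 0, -2.57, 3.22, 0.53, 0, 0, 0, -2.57, 3.19, 0.67, 0, 0, 0, -2.57, 3.16, 0.82, 0, 0, 0, -2.57, 3.12, 0.96, 0, 0, 0, -2.57, 3.07, 1.1, 0, 0, 0, -2.57, 3.02, 1.23, 0, 0, 0, -2.57, 2.96, 1.37, 0, 0, 0, -2.57])

```text
time_s: 8.85
position: [0.4657, 0.2409, 0.2204]
orientation: [3.141, 0.0, 2.108]
force: [0.7, -0.6, 0.1]
opening: 0.0493
```

arm_command(increments=[2.9, 1.5, 0, 0, 0, -2.57, 2.83, 1.63, 0, 0, 0, -2.57, 0, 0, 0, 0, 0, 0, 0, 0, 0, 0, 0, 0])

```text
time_s: 9.18
position: [0.4618, 0.3058, 0.22]
orientation: [-3.141, 0.0, 2.198]
force: [-1.2, 0.3, -0.3]
opening: 0.0498
```

```bash
python3 -c "
from h import *
state();plan([.4622,.3042,.215],2.197,1);cv2.imwrite('pics/s5.png',cv2.resize(bot.capture('side')[200:350,180:380],None,fx=4,fy=4))"
```

```text
t 9.18 [0.4618 0.3058 0.22  ] [-3.1413e+00  1.0000e-04  2.1985e+00] F [-1.2  0.3 -0.3] op 0.0498
[-0.15, -0.06, 0.5, 0.0, 0.0, 0.08],
```

View pics/s5.png

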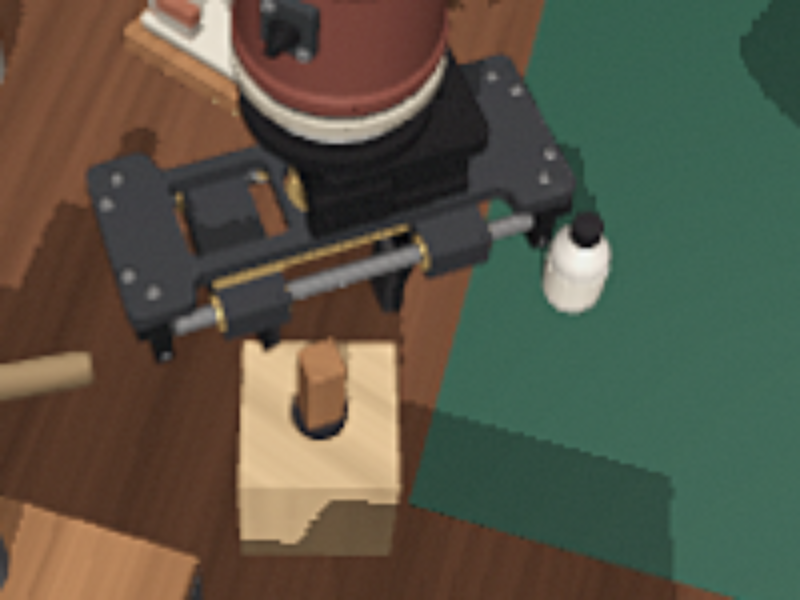

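Fingers straddle the wooden grip (crop (323,375)) and the yaw matches. Descending.

arm_command(increments=[-0.15, -0.06, 1.5, 0, 0, 0, 0, 0, 2.5, 0, 0, 0, 0, 0, 2.5, 0, 0, 0, 0, 0, 2.2, 0, 0, 0, 0, 0, 1.2, 0, 0, 0, 0, 0, 0, 0, 0, 0, 0, 0, 0, 0, 0, 0])

```text
time_s: 9.82
position: [0.4628, 0.3019, 0.1211]
orientation: [-3.141, -0.0, 2.194]
force: [0.4, 0.0, 0.6]
opening: 0.05
```

```bash
python3 -c "
from h import *
state();plan([.4622,.3042,.121],2.197,1);cv2.imwrite('pics/s6.png',cv2.resize(bot.capture('side')[230:350,200:360],None,fx=5,fy=5))"
```

```text
t 9.82 [0.4628 0.3019 0.1211] [-3.1406e+00 -1.0000e-04  2.1942e+00] F [0.4 0.  0.6] op 0.0500
[0.22, 0.08, 0.01, 0.0, 0.0, -0.16],
```

View pics/s6.png

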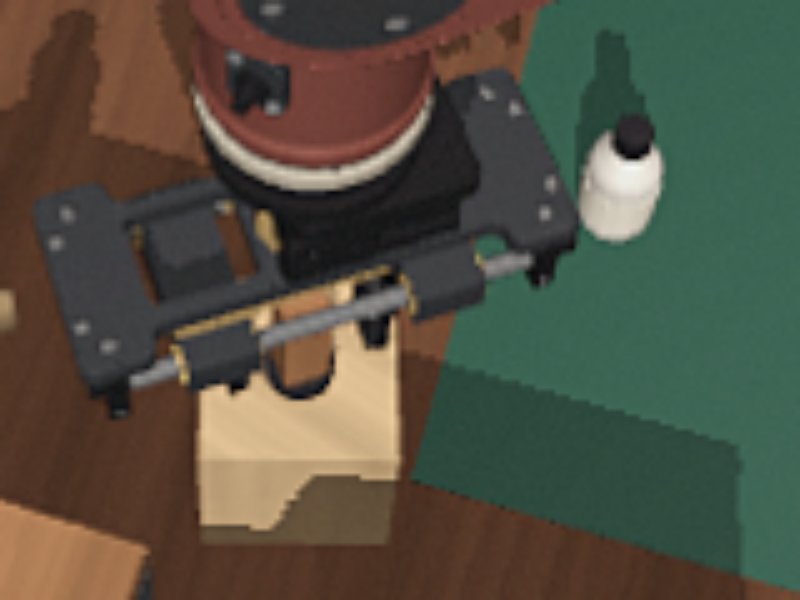

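arm_command(increments=[0.2, 0.08, 0, 0, 0, 0, 0, 0, 0, 0, 0, 0, 0, 0, 0, 0, 0, 0, 0, 0, 0, 0, 0, 0, 0, 0, 0, 0, 0, 0, 0, 0, 0, 0, 0, 0, 0, 0, 0, 0, 0, 0, 0, 0, 0, 0, 0, 0], claw=0, newtons=25)

```text
time_s: 10.53
position: [0.4623, 0.3051, 0.1213]
orientation: [3.141, -0.0, 2.196]
force: [-1.2, -0.0, 2.0]
opening: 0.0203
```

arm_command(increments=[0, 0, 0, 0, 0, 0, 0, 0, 0, 0, 0, 0])

```text
time_s: 10.7
position: [0.4623, 0.3051, 0.1213]
orientation: [3.141, -0.0, 2.196]
force: [-1.2, -0.8, 3.9]
opening: 0.02
```

```bash
python3 -c "
from h import *
state();plan([.4622,.3042,.23],2.197,1);cv2.imwrite('pics/s7.png',cv2.resize(bot.capture('side')[230:350,200:360],None,fx=5,fy=5))"
```

```text
t 10.70 [0.4623 0.3051 0.1213] [ 3.1413e+00 -1.0000e-04  2.1957e+00] F [-1.2 -0.8  3.9] op 0.0200
[-0.07, -0.06, -10.87, 0.0, 0.0, -0.08],
```

View pics/s7.png

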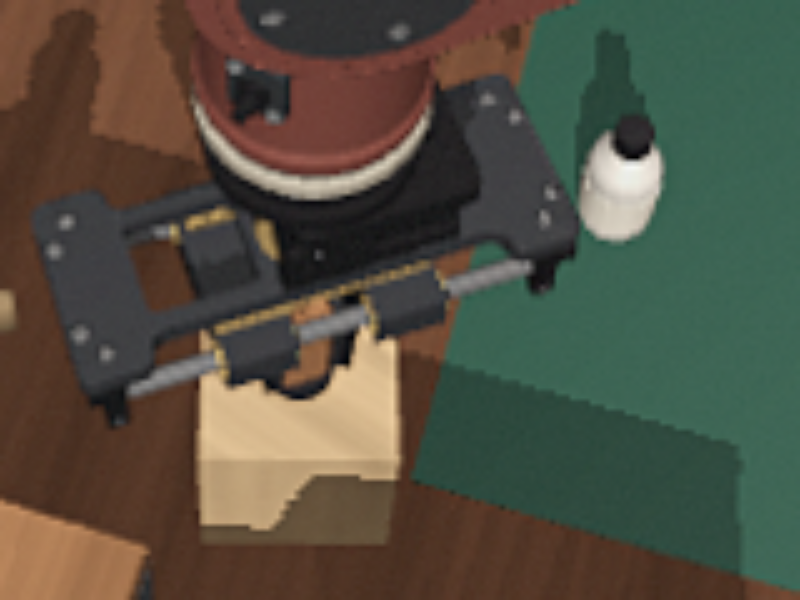

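Gripped at 20 mm opening (flat on the grip). Pulling straight up.

arm_command(increments=[0, 0, -0.4, 0, 0, 0, 0, 0, -1, 0, 0, 0, 0, 0, -1.6, 0, 0, 0, 0, 0, -1.8, 0, 0, 0, 0, 0, -1.8, 0, 0, 0, 0, 0, -1.8, 0, 0, 0, 0, 0, -1.6, 0, 0, 0, 0, 0, -1, 0, 0, 0])

```text
time_s: 11.42
position: [0.4629, 0.3052, 0.2337]
orientation: [3.139, 0.001, 2.196]
force: [-0.0, -0.1, -0.7]
opening: 0.02
```

arm_command(increments=[0, 0, -0.4, 0, 0, 0, 0, 0, 0, 0, 0, 0, 0, 0, 0, 0, 0, 0])

```text
time_s: 11.67
position: [0.4619, 0.3048, 0.2344]
orientation: [-3.141, -0.0, 2.196]
force: [-0.1, 0.0, -1.4]
opening: 0.0201
```

Run:
```python
from h import *
s=state()
for n in('side','top'):
    im=bot.capture(n);cv2.imwrite(f'pics/{n}8f.png',im)
    b=s['position']-[0,0,.1063];u=proj(n,b)[0];print(n,u)
    x,y=int(u[0]),int(u[1]);y=min(y,320);cv2.imwrite(f'pics/{n}8.png',cv2.resize(im[y-60:y+60,x-80:x+80],None,fx=5,fy=5));print(x-80,y-60)
```

```text
t 11.67 [0.4619 0.3048 0.2344] [-3.1408e+00 -1.0000e-04  2.1956e+00] F [-0.1  0.  -1.4] op 0.0201
side [259.98486349 294.85575544]
179 234
top [104.82789522 238.47567932]
24 178
```

View pics/side8.png

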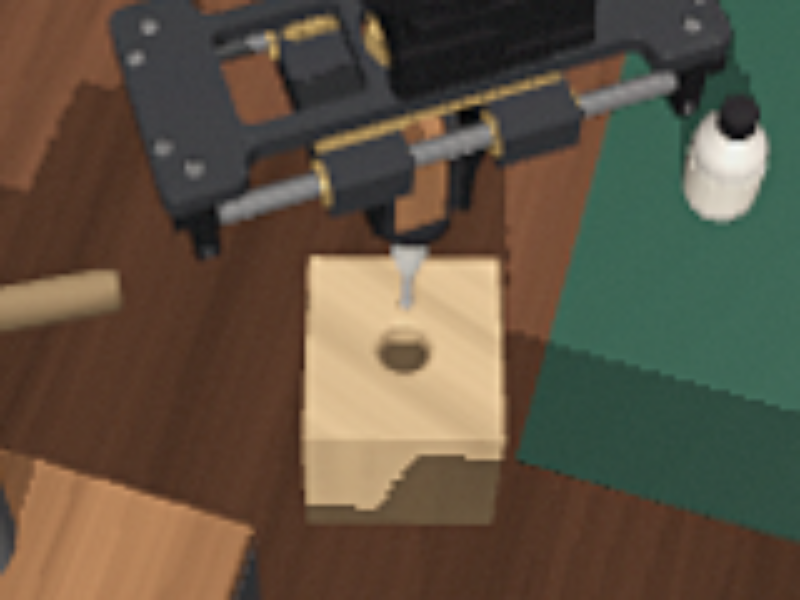

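View pics/top8.png

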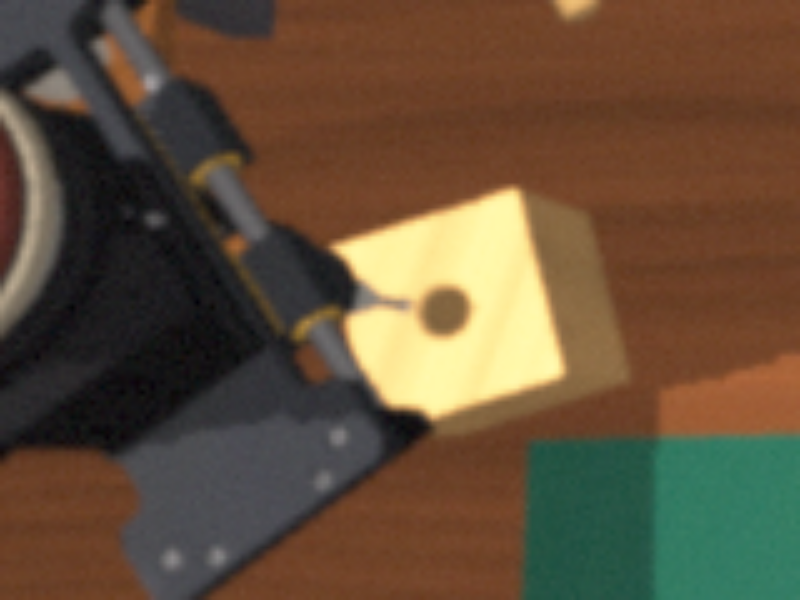

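The ball's position matches the prediction (side crop (405,307), predicted (405,304)), so the stylus hangs straight in the fingers. Moving over the left end of the joint.

```bash
cat >> h.py <<'E'
B=np.array([.5628,-.0283]);BY=-.325
def b2w(l):
    c,s=np.cos(BY),np.sin(BY);return np.array([[c,-s],[s,c]])@(np.array(l)/1000.)+B
def w2b(w):
    c,s=np.cos(BY),np.sin(BY);return np.array([[c,s],[-s,c]])@(np.array(w[:2])-B)*1000
E
python3 - <<'E'
from h import *
for l in [(-18,92),(-18,30),(18,-30),(18,-92)]: print(l,b2w(l))
plan(np.r_[b2w((-18,92)),.195],2.196,9)
E
```

```text
(-18, 92) [0.5751187  0.06463142]
(-18, 30) [0.55532155 0.00587708]
(18, -30) [ 0.57027845 -0.06247708]
(18, -92) [ 0.5504813  -0.12123142]
[-2.9, -0.54, 0.43, 0.0, 0.0, -0.0], [-2.9, -0.54, 0.43, 0.0, 0.0, -0.0], [-2.9, -0.54, 0.43, 0.0, 0.0, -0.0], [-2.9, -0.54, 0.43, 0.0, 0.0, -0.0], [-2.9, -0.54, 0.43, 0.0, 0.0, -0.0], [-2.9, -0.54, 0.43, 0.0, 0.0, -0.0], [-2.9, -0.54, 0.43, 0.0, 0.0, -0.0], [-2.9, -0.54, 0.43, 0.0, 0.0, -0.0],
[-2.9, -0.54, 0.43, 0.0, 0.0, -0.0],
```

arm_command(increments=[-1, -0.19, 0, 0, 0, 0, -2, -0.37, 0, 0, 0, 0, -3.2, -0.6, 0, 0, 0, 0, -3.2, -0.6, 0, 0, 0, 0, -3.2, -0.6, 0, 0, 0, 0, -3.2, -0.6, 0, 0, 0, 0, -3.2, -0.6, 0, 0, 0, 0, -3.2, -0.6, 0.5, 0, 0, 0])

```text
time_s: 12.43
position: [0.5591, 0.0983, 0.2303]
orientation: [3.141, 0.001, 2.195]
force: [-0.3, 0.5, -0.4]
opening: 0.0198
```

arm_command(increments=[-2.4, -0.45, 1, 0, 0, 0, -1.5, -0.28, 1.5, 0, 0, 0, 0, 0, 1.5, 0, 0, 0, 0, 0, 1.5, 0, 0, 0, 0, 0, 1.3, 0, 0, 0, 0, 0, 0, 0, 0, 0, 0, 0, 0, 0, 0, 0])

```text
time_s: 13.02
position: [0.5743, 0.0645, 0.1608]
orientation: [-3.139, -0.002, 2.196]
force: [0.4, 0.1, -1.5]
opening: 0.0197
```

Run:
```python
from h import *
s=state();plan(np.r_[b2w((-18,92)),.150],2.196,1);print(w2b(s['position']))
for n in('side','top'):
    im=bot.capture(n);cv2.imwrite(f'pics/{n}9f.png',im)
    b=s['position']-[0,0,.1063];u=proj(n,b)[0];print(n,u)
    x,y=int(u[0]),int(u[1]);y=min(y,320);cv2.imwrite(f'pics/{n}9.png',cv2.resize(im[y-50:y+50,x-65:x+65],None,fx=6,fy=6));print(((u-[x-65,y-50])*6+2.5), ((proj(n,np.r_[b2w((-18,92)),.032])[0]-[x-65,y-50])*6+2.5))
```

```text
t 13.02 [0.5743 0.0645 0.1608] [-3.1394e+00 -1.6000e-03  2.1957e+00] F [ 0.4  0.1 -1.5] op 0.0197
[-0.03, 0.07, 1.08, 0.0, 0.0, -0.02], 
[-18.70478382  91.59088476]
side [243.85673586 212.49923595]
[397.64041518 305.4954157 ] [396.18453445 337.44250427]
top [230.64631286 186.80385176]
[396.37787719 307.32311058] [401.34595103 317.64568909]
```

View pics/side9.png

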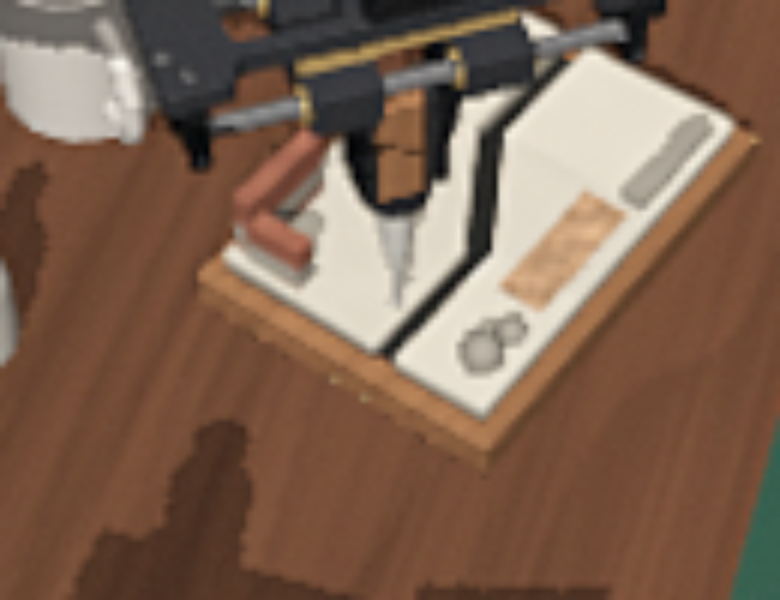

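View pics/top9.png

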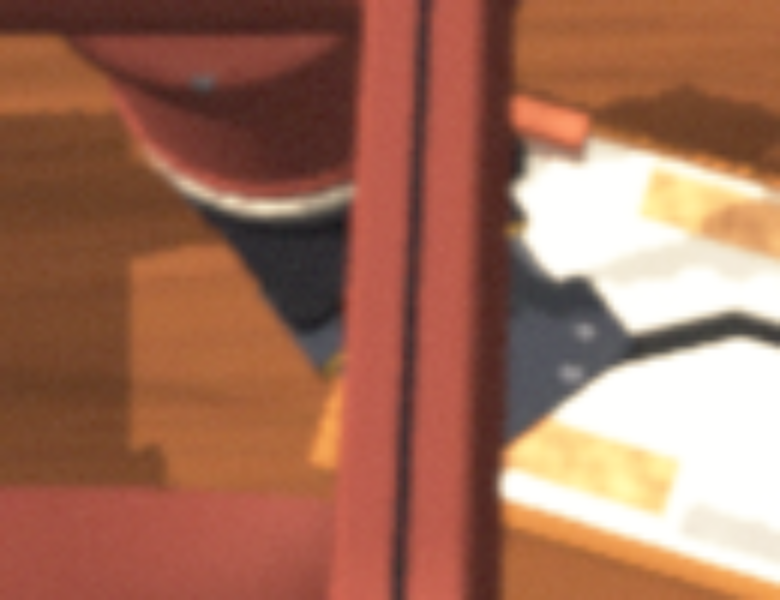

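The ball is just above the left joint end. I'll check the joint model with an overlay before dropping in.

Run:
```python
from h import *
im=cv2.imread('pics/side9f.png');k=8;o=np.array([215,130])
c=cv2.resize(im[130:205,215:310],None,fx=k,fy=k,interpolation=cv2.INTER_CUBIC)
# use s4 crop (4x) too
s4=cv2.imread('pics/s4.png');o4=np.array([200,80])
s4=cv2.resize(s4[300:600,0:450],None,fx=1.7,fy=1.7)
def pl(d,z):
    pts=[]
    P_=np.array([(-18,100),(-18,30),(18,-30),(18,-100)],float)
    n1=np.array([1,0]);t=np.array([36,-60])/np.hypot(36,60);n2=np.array([-t[1],t[0]]);b=(n1+n2);b/=b@n1
    N=[n1,b,b,n1]
    return proj('side',np.array([np.r_[b2w(p+d*n),z] for p,n in zip(P_,N)]))
for d,z,col in[(8,.032,(0,0,255)),(-8,.032,(0,0,255)),(0,.020,(0,255,0))]:
    q=((pl(d,z)-o4)*4+1.5-[0,300])*1.7
    cv2.polylines(s4,[q.round().astype(int)],False,col,1)
cv2.imwrite('pics/ov.png',s4)
```

```text
(no output)
```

View pics/ov.png

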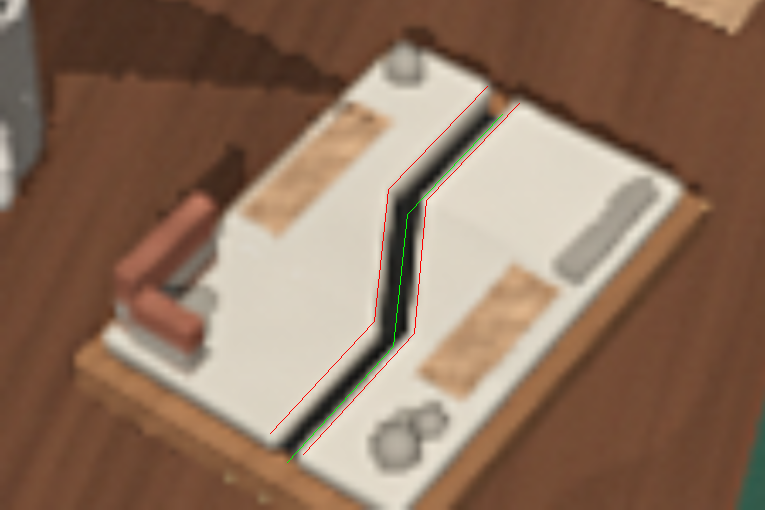

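The overlay brackets the joint evenly. Descending part way and letting the arm settle.

arm_command(increments=[0, 0.05, 0.8, 0, 0, 0, 0, 0, 0.8, 0, 0, 0, 0, 0, 0, 0, 0, 0, 0, 0, 0, 0, 0, 0, 0, 0, 0, 0, 0, 0])

```text
time_s: 13.53
position: [0.5755, 0.0651, 0.146]
orientation: [-3.141, -0.0, 2.196]
force: [0.7, 0.5, -0.8]
opening: 0.0202
```

Run:
```python
from h import *
s=state();plan(np.r_[b2w((-18,92)),.129],2.196,1);print(w2b(s['position']))
```

```text
t 13.53 [0.5755 0.0651 0.146 ] [-3.1414e+00 -1.0000e-04  2.1958e+00] F [ 0.7  0.5 -0.8] op 0.0202
[-0.01, -0.06, 1.7, 0.0, 0.0, -0.01], 
[-17.73113278  92.53616859]
```

arm_command(increments=[0, -0.04, 0.4, 0, 0, 0, 0, 0, 0.5, 0, 0, 0, 0, 0, 0.4, 0, 0, 0, 0, 0, 0.3, 0, 0, 0, 0, 0, 0.1, 0, 0, 0, 0, 0, 0, 0, 0, 0])

```text
time_s: 14.03
position: [0.5749, 0.0647, 0.1284]
orientation: [-3.141, -0.001, 2.196]
force: [0.2, -0.8, -0.3]
opening: 0.0202
```

Run:
```python
from h import *
s=state();print(w2b(s['position']))
y=s['orientation'][2];p=s['position'][:2]
W=[p]+[b2w(l) for l in [(-18,30),(18,-30),(18,-92)]]
for a,b in zip(W,W[1:]):
    d=b-a;L=np.hypot(*d);n=round(L/.0021);d=d/n*100;c,sn=np.cos(y),np.sin(y)
    print(n,L,np.round([d[0]*c+d[1]*sn,d[0]*sn-d[1]*c],3))
im=bot.capture('side');cv2.imwrite('pics/s10.png',cv2.resize(im[150:250,190:320],None,fx=6,fy=6))
```

```text
t 14.03 [0.5749 0.0647 0.1284] [-3.1408e+00 -6.0000e-04  2.1956e+00] F [ 0.2 -0.8 -0.3] op 0.0202
[-18.21890801  92.01418472]
30 0.062014571085510194 [-0.121 -0.168]
33 0.0699714227381436 [-0.195 -0.084]
30 0.06199999999999997 [-0.12  -0.168]
```

View pics/s10.png

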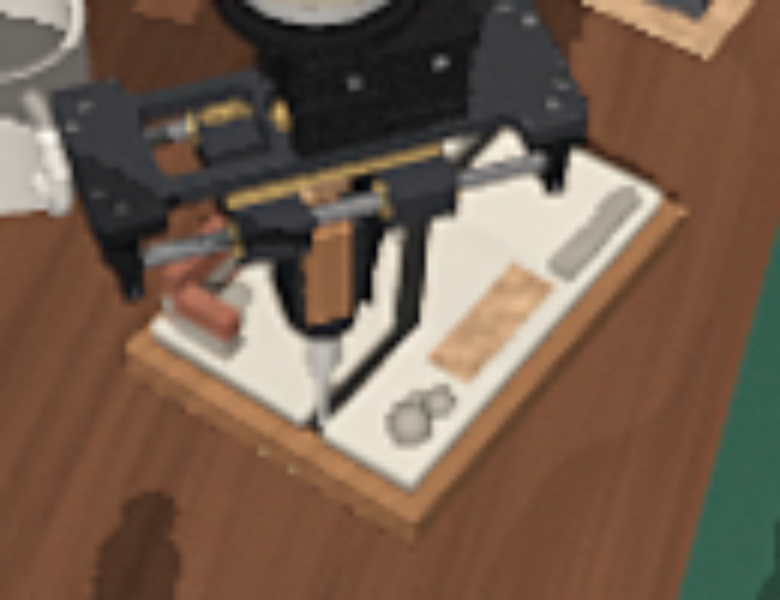

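The ball is inside the joint (crop (322,420)), with its bottom at z ≈ 22 mm and no contact force. Starting the slow pass.

arm_command(increments=[-0.12, -0.17, 0, 0, 0, 0, -0.12, -0.17, 0, 0, 0, 0, -0.12, -0.17, 0, 0, 0, 0, -0.12, -0.17, 0, 0, 0, 0, -0.12, -0.17, 0, 0, 0, 0, -0.12, -0.17, 0, 0, 0, 0, -0.12, -0.17, 0, 0, 0, 0, -0.12, -0.17, 0, 0, 0, 0])

```text
time_s: 14.75
position: [0.5698, 0.0487, 0.129]
orientation: [3.142, -0.0, 2.196]
force: [-0.6, 0.1, -1.0]
opening: 0.0198
```

arm_command(increments=[-0.12, -0.17, 0, 0, 0, 0, -0.12, -0.17, 0, 0, 0, 0, -0.12, -0.17, 0, 0, 0, 0, -0.12, -0.17, 0, 0, 0, 0, -0.12, -0.17, 0, 0, 0, 0, -0.12, -0.17, 0, 0, 0, 0, -0.12, -0.17, 0, 0, 0, 0, -0.12, -0.17, 0, 0, 0, 0])

```text
time_s: 15.42
position: [0.5644, 0.033, 0.129]
orientation: [-3.142, -0.0, 2.196]
force: [0.1, 0.8, -1.0]
opening: 0.0199
```

```bash
cat >> h.py <<'E'
def nxt(goal,nrow):
    s=state();y=s['orientation'][2];print('base',w2b(s['position']),'ball z',s['position'][2]-.1063)
    d=(b2w(goal)-s['position'][:2]);L=np.hypot(*d);d=d/nrow*100;c,sn=np.cos(y),np.sin(y)
    print('mm/row',L/nrow*1000,np.round([d[0]*c+d[1]*sn,d[0]*sn-d[1]*c],3))
E
python3 -c "
from h import *
nxt((-18,30),14)"
```

```text
t 15.42 [0.5644 0.033  0.129 ] [-3.1416 -0.      2.1957] F [ 0.1  0.8 -1. ] op 0.0199
base [-18.10108835  58.62961602] ball z 0.022712612281707484
mm/row 2.0449853206852824 [-0.12  -0.166]
```

arm_command(increments=[-0.12, -0.17, 0, 0, 0, 0, -0.12, -0.17, 0, 0, 0, 0, -0.12, -0.17, 0, 0, 0, 0, -0.12, -0.17, 0, 0, 0, 0, -0.12, -0.17, 0, 0, 0, 0, -0.12, -0.17, 0, 0, 0, 0, -0.12, -0.17, 0, 0, 0, 0, -0.12, -0.17, 0, 0, 0, 0])

```text
time_s: 16.08
position: [0.559, 0.0173, 0.129]
orientation: [-3.142, -0.0, 2.196]
force: [1.0, 1.1, -0.0]
opening: 0.0201
```

arm_command(increments=[-0.12, -0.16, 0, 0, 0, 0, -0.12, -0.16, 0, 0, 0, 0, -0.12, -0.16, 0, 0, 0, 0, -0.12, -0.16, 0, 0, 0, 0, -0.12, -0.16, 0, 0, 0, 0, -0.12, -0.16, 0, 0, 0, 0])

```text
time_s: 16.58
position: [0.5554, 0.0058, 0.1291]
orientation: [3.142, 0.0, 2.196]
force: [-0.5, 0.1, 0.1]
opening: 0.02
```

```bash
python3 -c "
from h import *
nxt((-18,30),1);nxt((18,-30),33)"
```

```text
t 16.58 [0.5554 0.0058 0.1291] [3.1415 0.     2.1956] F [-0.5  0.1  0.1] op 0.0200
base [-17.87400242  29.99113066] ball z 0.022786144616295523
mm/row 0.12630936209217908 [ 0.011 -0.007]
t 16.58 [0.5554 0.0058 0.1291] [3.1415 0.     2.1956] F [-0.5  0.1  0.1] op 0.0200
base [-17.87400242  29.99113066] ball z 0.022786144616295523
mm/row 2.118153597619944 [-0.194 -0.085]
```

arm_command(increments=[-0.19, -0.08, 0, 0, 0, 0, -0.19, -0.08, 0, 0, 0, 0, -0.19, -0.09, 0, 0, 0, 0, -0.2, -0.09, 0, 0, 0, 0, -0.19, -0.08, 0, 0, 0, 0, -0.19, -0.09, 0, 0, 0, 0, -0.2, -0.08, 0, 0, 0, 0, -0.2, -0.09, 0, 0, 0, 0])

```text
time_s: 17.25
position: [0.5591, -0.0107, 0.1291]
orientation: [3.142, 0.0, 2.196]
force: [0.1, -0.4, -0.3]
opening: 0.0201
```

arm_command(increments=[-0.19, -0.08, 0, 0, 0, 0, -0.19, -0.08, 0, 0, 0, 0, -0.19, -0.09, 0, 0, 0, 0, -0.2, -0.09, 0, 0, 0, 0, -0.19, -0.08, 0, 0, 0, 0, -0.19, -0.09, 0, 0, 0, 0, -0.2, -0.08, 0, 0, 0, 0, -0.2, -0.09, 0, 0, 0, 0])

```text
time_s: 17.92
position: [0.5626, -0.0273, 0.129]
orientation: [3.142, -0.0, 2.196]
force: [-0.2, 0.1, -1.5]
opening: 0.0199
```

```bash
python3 -c "
from h import *
nxt((18,-30),17)"
```

```text
t 17.92 [ 0.5626 -0.0273  0.129 ] [ 3.1416 -0.      2.1956] F [-0.2  0.1 -1.5] op 0.0199
base [-0.49928216  0.93742225] ball z 0.02273234024376386
mm/row 2.1203802099508877 [-0.194 -0.085]
```

arm_command(increments=[-0.19, -0.08, 0, 0, 0, 0, -0.19, -0.08, 0, 0, 0, 0, -0.19, -0.09, 0, 0, 0, 0, -0.2, -0.09, 0, 0, 0, 0, -0.19, -0.08, 0, 0, 0, 0, -0.19, -0.09, 0, 0, 0, 0, -0.2, -0.08, 0, 0, 0, 0, -0.2, -0.09, 0, 0, 0, 0])

```text
time_s: 18.58
position: [0.5662, -0.0438, 0.129]
orientation: [3.142, 0.0, 2.196]
force: [0.3, 0.1, -0.7]
opening: 0.0199
```

arm_command(increments=[-0.2, -0.08, 0, 0, 0, 0, -0.2, -0.09, 0, 0, 0, 0, -0.2, -0.08, 0, 0, 0, 0, -0.2, -0.09, 0, 0, 0, 0, -0.2, -0.09, 0, 0, 0, 0, -0.2, -0.08, 0, 0, 0, 0, -0.2, -0.08, 0, 0, 0, 0, -0.2, -0.09, 0, 0, 0, 0])

```text
time_s: 19.25
position: [0.57, -0.0608, 0.129]
orientation: [3.142, -0.0, 2.196]
force: [0.1, 0.4, 0.7]
opening: 0.0196
```

```bash
python3 -c "
from h import *
nxt((18,-30),1);nxt((18,-92),30)"
```

```text
t 19.25 [ 0.57   -0.0608  0.129 ] [ 3.1416 -0.      2.1956] F [0.1 0.4 0.7] op 0.0196
base [ 17.20418189 -28.45647613] ball z 0.022739100841145804
mm/row 1.7366037009151223 [-0.155 -0.079]
t 19.25 [ 0.57   -0.0608  0.129 ] [ 3.1416 -0.      2.1956] F [0.1 0.4 0.7] op 0.0196
base [ 17.20418189 -28.45647613] ball z 0.022739100841145804
mm/row 2.1182835695091953 [-0.125 -0.171]
```

arm_command(increments=[-0.16, -0.12, 0, 0, 0, 0, -0.13, -0.17, 0, 0, 0, 0, -0.12, -0.17, 0, 0, 0, 0, -0.13, -0.17, 0, 0, 0, 0, -0.12, -0.17, 0, 0, 0, 0, -0.12, -0.17, 0, 0, 0, 0, -0.12, -0.17, 0, 0, 0, 0, -0.12, -0.17, 0, 0, 0, 0])

```text
time_s: 19.92
position: [0.5652, -0.0767, 0.129]
orientation: [-3.142, 0.0, 2.196]
force: [-0.8, -0.3, -0.8]
opening: 0.02
```

arm_command(increments=[-0.12, -0.17, 0, 0, 0, 0, -0.12, -0.17, 0, 0, 0, 0, -0.12, -0.17, 0, 0, 0, 0, -0.12, -0.17, 0, 0, 0, 0, -0.12, -0.17, 0, 0, 0, 0, -0.12, -0.17, 0, 0, 0, 0, -0.12, -0.17, 0, 0, 0, 0, -0.12, -0.17, 0, 0, 0, 0])

```text
time_s: 20.58
position: [0.5598, -0.0924, 0.129]
orientation: [3.142, -0.0, 2.196]
force: [0.1, 0.2, -0.1]
opening: 0.0198
```

```bash
python3 -c "
from h import *
nxt((18,-91),14)"
```

```text
t 20.58 [ 0.5598 -0.0924  0.129 ] [ 3.1416 -0.      2.1956] F [ 0.1  0.2 -0.1] op 0.0198
base [ 17.65892345 -61.73477057] ball z 0.022739201463464948
mm/row 2.090515494958225 [-0.124 -0.169]
```

arm_command(increments=[-0.13, -0.17, 0, 0, 0, 0, -0.13, -0.17, 0, 0, 0, 0, -0.12, -0.17, 0, 0, 0, 0, -0.12, -0.17, 0, 0, 0, 0, -0.12, -0.17, 0, 0, 0, 0, -0.12, -0.17, 0, 0, 0, 0, -0.12, -0.17, 0, 0, 0, 0, -0.12, -0.17, 0, 0, 0, 0])

```text
time_s: 21.25
position: [0.5545, -0.1083, 0.129]
orientation: [-3.142, -0.0, 2.196]
force: [-0.6, 0.2, -0.4]
opening: 0.0197
```

arm_command(increments=[-0.12, -0.17, 0, 0, 0, 0, -0.12, -0.17, 0, 0, 0, 0, -0.12, -0.17, 0, 0, 0, 0, -0.12, -0.17, 0, 0, 0, 0, -0.12, -0.17, 0, 0, 0, 0, -0.12, -0.17, 0, 0, 0, 0, 0, 0, 0, 0, 0, 0])

```text
time_s: 21.83
position: [0.5504, -0.1203, 0.1291]
orientation: [-3.141, 0.0, 2.195]
force: [-0.3, -0.0, -1.6]
opening: 0.0202
```

```bash
python3 -c "
from h import *
nxt((18,-91),1)
im=bot.capture('side');cv2.imwrite('pics/s11.png',cv2.resize(im[110:230,190:340],None,fx=5,fy=5))"
```

```text
t 21.83 [ 0.5504 -0.1203  0.1291] [-3.1415e+00  1.0000e-04  2.1954e+00] F [-0.3 -0.  -1.6] op 0.0202
base [ 17.65295766 -91.15046167] ball z 0.022756224620519933
mm/row 0.37825533478307666 [-0.019  0.032]
```

View pics/s11.png

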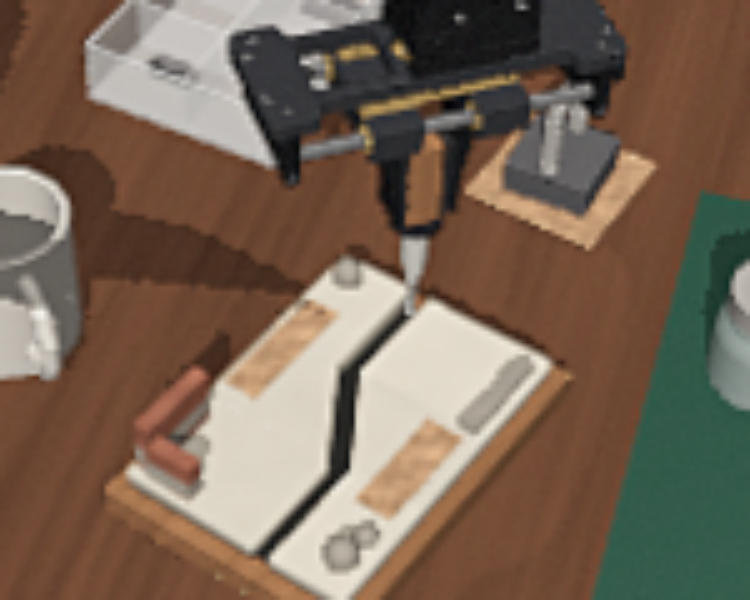

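The ball is at the right end of the joint (crop (410,310)); it stayed below the lips with near-zero force. Lifting out and returning to the stand.

arm_command(increments=[0, 0, -0.5, 0, 0, 0, 0, 0, -1.2, 0, 0, 0, 0, 0, -1.8, 0, 0, 0, 0, 0, -2, 0, 0, 0, 0, 0, -2, 0, 0, 0, 0, 0, -1.6, 0, 0, 0, 0, 0, -1, 0, 0, 0, 0, 0, -0.4, 0, 0, 0])

```text
time_s: 22.55
position: [0.5517, -0.1202, 0.2372]
orientation: [3.139, 0.004, 2.196]
force: [0.6, 0.3, -1.1]
opening: 0.0196
```

```bash
python3 -c "
from h import *
state();plan([.4623,.3048,.234],2.196,1)"
```

```text
t 22.55 [ 0.5517 -0.1202  0.2372] [3.1391 0.0036 2.1958] F [ 0.6  0.3 -1.1] op 0.0196
[39.7, 17.62, 0.32, 0.0, 0.0, -0.01],
```

arm_command(increments=[1, 0.44, 0, 0, 0, 0, 2, 0.89, 0, 0, 0, 0, 2.8, 1.24, 0, 0, 0, 0, 2.8, 1.24, 0, 0, 0, 0, 2.8, 1.24, 0, 0, 0, 0, 2.8, 1.24, 0, 0, 0, 0, 2.8, 1.24, 0, 0, 0, 0, 2.8, 1.24, 0, 0, 0, 0])

```text
time_s: 23.22
position: [0.5041, 0.0939, 0.2326]
orientation: [-3.14, -0.002, 2.196]
force: [-0.0, 0.0, -0.7]
opening: 0.0201
```

arm_command(increments=[2.8, 1.24, 0, 0, 0, 0, 2.8, 1.24, 0, 0, 0, 0, 2.8, 1.24, 0, 0, 0, 0, 2.8, 1.24, 0, 0, 0, 0, 2.8, 1.24, 0, 0, 0, 0, 2.8, 1.24, 0, 0, 0, 0, 2, 0.89, 0, 0, 0, 0, 1, 0.44, 0, 0, 0, 0])

```text
time_s: 23.88
position: [0.4588, 0.3064, 0.2325]
orientation: [-3.139, -0.002, 2.198]
force: [-0.3, -0.9, -1.0]
opening: 0.0199
```

arm_command(increments=[0, 0, 0, 0, 0, 0, 0, 0, 0, 0, 0, 0, 0, 0, 0, 0, 0, 0, 0, 0, 0, 0, 0, 0])

```text
time_s: 24.22
position: [0.4614, 0.3026, 0.2338]
orientation: [-3.141, 0.0, 2.194]
force: [0.0, 0.1, -0.6]
opening: 0.0207
```

Run:
```python
from h import *
s=state();plan([.4623,.3048,.234],2.196,1)
for n in('side','top'):
    im=bot.capture(n)
    b=s['position']-[0,0,.1063];u=proj(n,b)[0]
    x,y=int(u[0]),int(u[1]);y=min(y,320);cv2.imwrite(f'pics/{n}12.png',cv2.resize(im[y-60:y+60,x-80:x+80],None,fx=5,fy=5));print((u-[x-80,y-60])*5+2)
```

```text
t 24.22 [0.4614 0.3026 0.2338] [-3.1410e+00  3.0000e-04  2.1941e+00] F [ 0.   0.1 -0.6] op 0.0207
[0.13, 0.2, -0.02, 0.0, 0.0, -0.11], 
[404.59502    302.37566293]
[402.35009238 305.53381071]
```

View pics/side12.png

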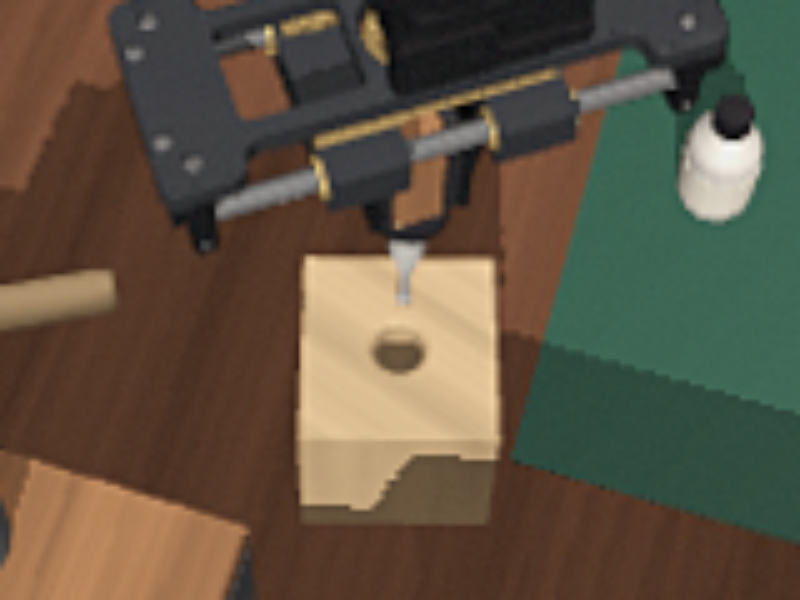

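arm_command(increments=[0.1, 0.15, 0, 0, 0, 0, 0, 0, 0, 0, 0, 0, 0, 0, 0, 0, 0, 0, 0, 0, 0, 0, 0, 0, 0, 0, 0, 0, 0, 0, 0, 0, 0, 0, 0, 0])

```text
time_s: 24.82
position: [0.4618, 0.3055, 0.234]
orientation: [-3.142, -0.0, 2.196]
force: [-0.0, -0.1, -1.4]
opening: 0.0199
```

Run:
```python
from h import *
s=state();plan([.4623,.3048,.20],2.196,1)
```

```text
t 24.82 [0.4618 0.3055 0.234 ] [-3.1416 -0.      2.1957] F [-0.  -0.1 -1.4] op 0.0199
[-0.09, 0.0, 3.4, 0.0, 0.0, -0.02],
```

arm_command(increments=[-0.08, 0, 0.6, 0, 0, 0, 0, 0, 1, 0, 0, 0, 0, 0, 1, 0, 0, 0, 0, 0, 1, 0, 0, 0, 0, 0, 0.8, 0, 0, 0, 0, 0, 0.6, 0, 0, 0, 0, 0, 0, 0, 0, 0, 0, 0, 0, 0, 0, 0])

```text
time_s: 25.48
position: [0.462, 0.3047, 0.1834]
orientation: [-3.14, -0.0, 2.196]
force: [-0.5, 0.3, 0.2]
opening: 0.0201
```

Run:
```python
from h import *
s=state();plan([.4623,.3048,.1225],2.196,1)
im=bot.capture('side');cv2.imwrite('pics/s13.png',cv2.resize(im[230:350,200:360],None,fx=5,fy=5))
```

```text
t 25.48 [0.462  0.3047 0.1834] [-3.1405e+00 -2.0000e-04  2.1956e+00] F [-0.5  0.3  0.2] op 0.0201
[-0.01, 0.03, 6.09, 0.0, 0.0, -0.02],
```

View pics/s13.png

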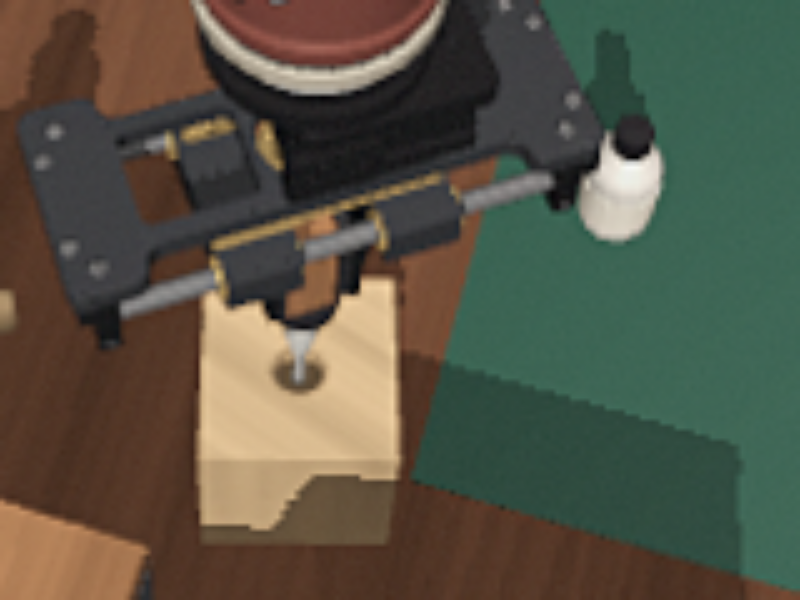

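The ball is entering the hole centrally (~(298,378)). Continuing down.

arm_command(increments=[0, 0.03, 0.5, 0, 0, 0, 0, 0, 0.9, 0, 0, 0, 0, 0, 0.9, 0, 0, 0, 0, 0, 0.9, 0, 0, 0, 0, 0, 0.9, 0, 0, 0, 0, 0, 0.8, 0, 0, 0, 0, 0, 0.5, 0, 0, 0, 0, 0, 0.3, 0, 0, 0])

```text
time_s: 26.2
position: [0.4619, 0.3048, 0.1257]
orientation: [-3.14, -0.0, 2.196]
force: [-0.1, -0.0, -0.8]
opening: 0.02
```

arm_command(increments=[0, 0, 0, 0, 0, 0, 0, 0, 0, 0, 0, 0, 0, 0, 0, 0, 0, 0])

```text
time_s: 26.45
position: [0.4629, 0.3052, 0.1276]
orientation: [3.141, 0.0, 2.196]
force: [0.2, -0.3, -1.5]
opening: 0.0199
```

arm_command(increments=[0, 0, 0.2, 0, 0, 0, 0, 0, 0.2, 0, 0, 0, 0, 0, 0.15, 0, 0, 0, 0, 0, 0.1, 0, 0, 0, 0, 0, 0, 0, 0, 0, 0, 0, 0, 0, 0, 0])

```text
time_s: 26.95
position: [0.4626, 0.3051, 0.1213]
orientation: [3.141, 0.0, 2.196]
force: [-2.7, -0.9, 5.2]
opening: 0.0201
```

The collar is seated (force +5 N at the same height as when I gripped it). Releasing.

arm_command(increments=[0, 0, 0, 0, 0, 0, 0, 0, 0, 0, 0, 0, 0, 0, 0, 0, 0, 0, 0, 0, 0, 0, 0, 0, 0, 0, 0, 0, 0, 0, 0, 0, 0, 0, 0, 0, 0, 0, 0, 0, 0, 0], claw=5)

```text
time_s: 27.53
position: [0.4625, 0.305, 0.1205]
orientation: [-3.142, -0.0, 2.196]
force: [0.2, 0.9, -0.2]
opening: 0.0488
```

arm_command(increments=[0, 0, -0.5, 0, 0, 0, 0, 0, -1.2, 0, 0, 0, 0, 0, -2, 0, 0, 0, 0, 0, -2.5, 0, 0, 0, 0, 0, -2.5, 0, 0, 0, 0, 0, -2, 0, 0, 0, 0, 0, -1, 0, 0, 0, 0, 0, 0, 0, 0, 0])

```text
time_s: 28.2
position: [0.4642, 0.3059, 0.2416]
orientation: [3.135, 0.001, 2.196]
force: [0.7, -0.3, -0.2]
opening: 0.0501
```

arm_command(increments=[-1.5, 0, 0, 0, 0, 0, -3, 0, 0, 0, 0, 0, -3, 0, 0, 0, 0, 0, -3, 0, 0, 0, 0, 0, -2, 0, 0, 0, 0, 0, -1, 0, 0, 0, 0, 0, 0, 0, 0, 0, 0, 0, 0, 0, 0, 0, 0, 0])

```text
time_s: 28.87
position: [0.5408, 0.1957, 0.2365]
orientation: [-3.14, -0.001, 2.195]
force: [-0.4, 0.3, -0.7]
opening: 0.0499
```

Run:
```python
from h import *
state()
im=bot.capture('side');cv2.imwrite('pics/s14.png',im);cv2.imwrite('pics/s14c.png',cv2.resize(im[275:345,230:290],None,fx=8,fy=8,interpolation=cv2.INTER_CUBIC))
cv2.imwrite('pics/t14.png',bot.capture('top'))
```

```text
t 28.87 [0.5408 0.1957 0.2365] [-3.1401e+00 -1.4000e-03  2.1947e+00] F [-0.4  0.3 -0.7] op 0.0499
```

View pics/s14.png

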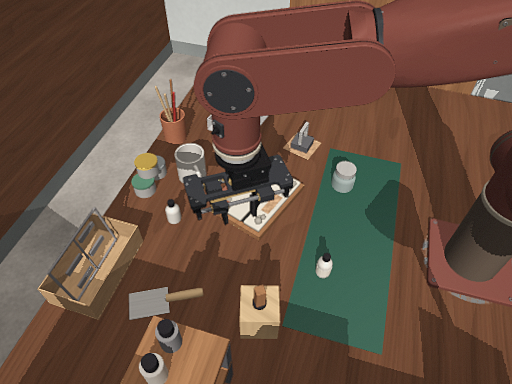

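View pics/s14c.png

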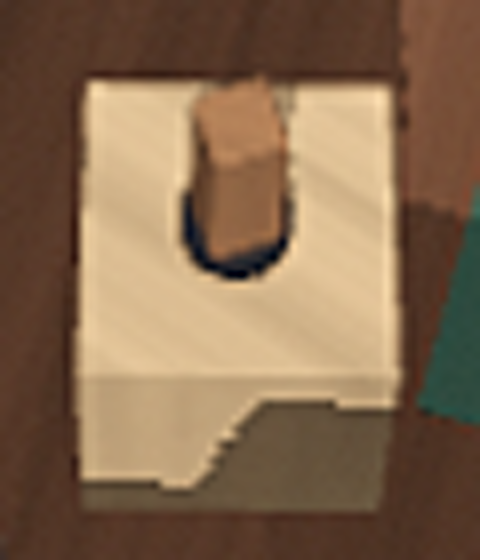

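View pics/t14.png

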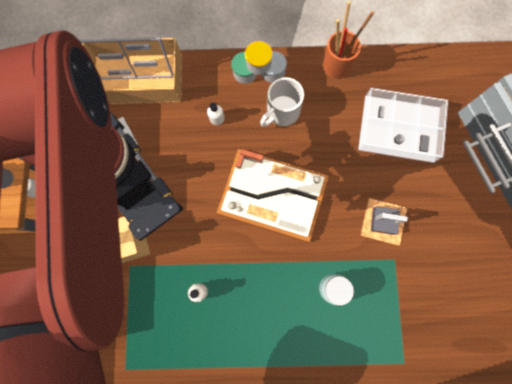

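The stylus hangs upright in its stand (side crop top at (240,110), as at the start). The weight sits in the middle of the pad (top (388,219)), and the bottles, jar and mug look unmoved. The arm is clear, so I'm handing in.

```bash
python3 -c "
from plant import bot
print(bot.finish_job())"
```

```text
the job is handed in; nothing more can be done
None
```

I did every step of the task and handed the job in at about 29 s of the 72 s allowed; the system reports no verdict.

- **Weight:** I lifted it by its handle, set it on the cork pad and let go. The last pictures show it upright and close to the pad's centre.
- **Joint pass:** I ran the stylus ball from the left end of the joint, round both bends, to the right end in one pass at about 25 mm/s. From the gripper readings, the ball's underside stayed at about z = 22–23 mm (the slab tops are at 32 mm). It stayed within about 1 mm of the joint's centre line as I measured it. Wrist force stayed under about 2 N.
- **Light touch:** The ball ran 2–3 mm above the joint's floor, so it probably touched little or nothing on the way.
- **Stylus:** It is back in its stand. The collar seated at the same height I had picked it up from, and in the last side picture it looks as it did at the start. In the top picture the arm hid the stylus, so its upright position was checked from the side only.
- **Other objects:** The bottles, jar and mug look unmoved by eye in the last pictures; I did not measure them. The gripper is open and clear of everything.

No check failed or disagreed.

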